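Load the vial heating blocks into the carrier tray, wells up

TASK

Both vial heating blocks are standing on edge on the bench: lay the blue one in the blue-marked bay of the steel tray and the red one in the red-marked bay, each flat on its plain base with the wells facing up, and push it fully home so that its tab sits in the notch of the back wall. Do not drop the blocks or shove the loose tray out of its place, leave the glassware and everything else on the bench alone, and let go at the end.

Things in the scene. Friction and masses are not known exactly. Their poses are not given: they have to be found in the camera images.
- block_blue_center (a point): Centre of the loose blue aluminium vial block, 32 x 66 x 44 mm (x, y, z), 0.2 kg. It starts standing on its long narrow edge, z up, this point 22 mm over the bench. Face at -x: six dark round wells. Face at +x: plain flat base. A bare metal tab stands on the top edge (+z). Laid properly, x points straight down and z to the back of the tray.
- block_blue: The same blue block; frame at the middle of the edge it stands on at the start (22 mm below the centre along z), same axes. Pushed near its top from the well side, with its foot against the tray's 5 mm sill, it tips over the sill's edge and lies down wells up, its trailing edge at the sill. The well face rises as it tips: follow it forwards and up round that edge, as a finger that only moves level jams; past about 0.65 rad it falls over by itself.
- block_blue_tab (a point): Tip of the blue block's tab, 32 mm from the block's centre along z and 9 mm along x, same axes. The tab is 18 mm wide (y), 10 mm thick (x) and stands 10 mm proud of the edge.
- bay_blue (a point): Where the centre of the blue block is when it lies fully home in the blue-marked bay: 21 mm over the bench, 22 mm before the back wall, 53 mm behind the sill's front edge, at y = +40 mm of the tray; axes as the tray's. The notch in the back wall is 23 mm wide, centred on the bay, down to the floor. A tab that misses it stops the block 10 mm short, which is felt as a stop.
- block_red_center (a point): Centre of the loose red aluminium vial block, 32 x 66 x 44 mm (x, y, z), 0.2 kg. It starts standing on its long narrow edge, z up, this point 22 mm over the bench. Face at -x: six dark round wells. Face at +x: plain flat base. A bare metal tab stands on the top edge (+z). Laid properly, x points straight down and z to the back of the tray.
- block_red: The same red block; frame at the middle of the edge it stands on at the start (22 mm below the centre along z), same axes. Pushed near its top from the well side, with its foot against the tray's 5 mm sill, it tips over the sill's edge and lies down wells up, its trailing edge at the sill. The well face rises as it tips: follow it forwards and up round that edge, as a finger that only moves level jams; past about 0.65 rad it falls over by itself.
- block_red_tab (a point): Tip of the red block's tab, 32 mm from the block's centre along z and 9 mm along x, same axes. The tab is 18 mm wide (y), 10 mm thick (x) and stands 10 mm proud of the edge.
- bay_red (a point): Where the centre of the red block is when it lies fully home in the red-marked bay: 21 mm over the bench, 22 mm before the back wall, 53 mm behind the sill's front edge, at y = -40 mm of the tray; axes as the tray's. The notch in the back wall is 23 mm wide, centred on the bay, down to the floor. A tab that misses it stops the block 10 mm short, which is felt as a stop.
- tray: Loose steel tray, 2.5 kg, 81 (x) x 164 mm (y); hard pushing shifts it. Origin: on the bench, middle of the front edge; x points into the two bays, y to its left. Floor 5 mm thick, its bare front edge is the sill; no front wall. Bays 76 mm wide at y = +40 (blue marks) and -40 mm (red); side walls and divider 4 mm thick, 27 mm high. Back wall: inner face at x = 75 mm, 6 mm thick, 30 mm high.
- beaker: Bystander, to be left alone: glass beaker 68 mm across, 90 mm high; origin under its middle.
- amber: Bystander, to be left alone: amber reagent bottle with orange label, 72 mm across, 150 mm high; origin under its middle.
- jar: Bystander, to be left alone: white plastic jar, 90 mm across, 110 mm high; origin under its middle.
- spatula: Bystander, to be left alone: steel lab spatula, 180 mm long, lying flat, origin under its middle.
- vial: Bystander, to be left alone: small glass vial with blue cap, 28 mm across, 55 mm high; origin under its middle.

How it is judged:
By the outcome, as a careful person would: the job done as asked, in the order asked, and still so for the second after the job is handed in, with the robot touching nothing.
It also fails if it takes over 72 s, if anything falls off the work surface, if the arm or the gripper's body presses on something with over 40 N, if the wrist force passes 120 N, or if a joint passes its speed limit or range.

ROBOT

A 7-joint arm with a two-finger parallel gripper is mounted at the origin on the work surface. World frame = base frame: x ahead of the robot, y to its left, z up, the work surface at z = 0. Lengths are in m, angles in rad, forces in N, time in s.
With the tool pointing down it reaches from about 0.425 to 1.025 m from the base axis. Payload 3.6 kg.
Tool frame: the origin (TCP) lies midway between the tips of the shut fingers; the grasp point (between the pads) lies 19 mm behind it; z points along the fingers, y is the direction in which the jaws open and shut (so a half turn about z gives the same grasp; the last joint's range is limited). The gripper opens to 85 mm and grips with 20 to 120 N. Pads are 22 mm wide; open, the fingers measure 114 mm over their backs; the gripper's body (76 mm by 85 mm) begins 54 mm behind the grasp point. The pads swing forward as they close: fully open they stand 13 mm farther back than shut.
Start: joints at [-1.278, 0.591, 0.048, 1.609, -0.033, 0.943, -0.034], TCP at [0.273, 0.671, 0.231] pointing down, gripper open.
Joint ranges: [-2.69, 2.69], [-0.47, 2.24], [-1.27, 1.36], [0.19, 2.51], [-1.53, 4.68], [0.08, 2.07], [-3.09, 3.09]. Speed limits (rad/s): [2.57, 2.57, 3.14, 3.14, 3.14, 3.14, 3.14].

INTERFACE

Orientations are given as a rotation vector (axis times angle).
In Python, from bench import env gives the robot as it stands.
- The arm moves only by the shell command python3 -m pendant 'ROWS' [OPENING] [FORCE]. ROWS is JSON, a list of rows, each an object with "travel": the shift along the tool's x, y, z in m, a list of three; "rotation": the turn, a rotation vector about the tool's x, y, z in rad, a list of three. A call has 1 to 10 rows; each row shifts and turns the pose as measured when the row begins, along the tool's axes as they then stand; what a row does not reach is not made up. A row lasts 1/8 s, in which the tool goes at most 62.5 mm and 10.7 degrees, less where a joint would pass 70% of its speed; a pose out of reach is approached as far as the arm can. A call with a gripper value outside its range is refused whole. OPENING is the opening, from -1 (shut) to 1 (fully open), set as the call begins (- or left out, the last holds). The fingers move at their own pace and stop on an object; FORCE is the grip in N (left out, the last holds). Time passes only in rows, so rows that do not move let the fingers close. It gives the time, the measured TCP pose, the force and the opening at its end, in the units of the state.
- env.observe(): the state, without advancing time (a new reading comes with each control period).
- env.snapshot(name): name is "scene" or "side" or "wrist"; returns a dict with "pixels" (420x560x3 uint8, red, green, blue), "camera_matrix" (3x3 intrinsics, pixels), "world_from_camera" (4x4, takes a point from camera to world coordinates). Camera axes: x right, y up, looking along -z (the intrinsics and any distortion apply to the point x, -y, -z); pixel columns grow to the right and rows downward; lengths in m; the calibration is good to about 2 mm. A picture is of the moment at which its call begins. There is no depth.
- env.close_job(): hands the job in, once; it reports no verdict.
The state is a dict: "clock": time; "qpos": joint angles; "joint_velocities": joint speeds; "joint_torque": joint torques, N m; "position": TCP position; "orientation": TCP orientation; "contact_force": force on the tool from outside, world axes, zero at the start; "ft_torque": the same for the moment, N m; "opening": opening from 0.0 (shut) to 1.0 (fully open).
Only numpy, scipy, OpenCV 4.12 (cv2) and the standard library are available. Lean on these libraries where they do the work, as an engineer would, in place of code of your own. Each camera call takes 0.05 s, during which the arm holds its last target.

## Working session

There is one attempt and no reset: what is moved stays moved. The work goes in short steps, Python scripts to look and compute and a shell command to move; the robot and the scene stay as the last step left them, time stands still between calls to the robot, and variables do not carry over. Pictures are saved under pics/ and viewed, and the job is handed in when it is done.

```bash
ls; mkdir -p pics
python3 - <<'E'
from bench import env
import cv2
print(env.observe())
for n in ["scene","side","wrist"]:
    s=env.snapshot(n)
    cv2.imwrite(f"pics/{n}0.png",s["pixels"][:,:,::-1])
    print(n,s["camera_matrix"],s["world_from_camera"], s.keys())
E
```

```text
pics
{'clock': 0.0, 'qpos': array([-1.27748699,  0.59212967,  0.04830747,  1.60984235, -0.0332962 ,
        0.94268655, -0.03367972]), 'joint_velocities': array([-5.64131675e-04,  3.64870939e-04, -1.44705012e-03, -1.23177192e-03,
        1.30654413e-05,  9.57859207e-04,  5.74369147e-04]), 'joint_torque': array([-8.46669463e-04, -5.48688054e+01,  1.54578477e+00, -1.98124623e+01,
        9.29739559e-03,  8.71758268e-03, -1.38622408e-05]), 'position': array([0.27318089, 0.67066344, 0.23012603]), 'orientation': array([-0.60361141, -3.08275128,  0.00351977]), 'contact_force': array([-0.03245133, -0.04469838, -0.09407868]), 'ft_torque': array([ 0.03771186, -0.02982029,  0.02328043]), 'opening': 1.0011390693275148}
scene [[471.8550083    0.         288.05031987]
 [  0.         471.8550083  206.91058724]
 [  0.           0.           1.        ]] [[ 0.18137667 -0.80492917  0.56497039  1.28890528]
 [ 0.9833764   0.14344832 -0.11132582 -0.13617866]
 [ 0.00856535  0.57577045  0.81756652  1.13507881]
 [ 0.          0.          0.          1.        ]] dict_keys(['pixels', 'camera_matrix', 'world_from_camera'])
side [[482.20374722   0.         280.09727949]
 [  0.         482.20374722 206.84513252]
 [  0.           0.           1.        ]] [[ 0.80488699  0.27821784 -0.52416768 -0.15289105]
 [-0.59303849  0.40911117 -0.69349362 -0.90124033]
 [ 0.02150056  0.8690356   0.49428215  0.71983084]
 [ 0.          0.          0.          1.        ]] dict_keys(['pixels', 'camera_matrix', 'world_from_camera'])
wrist [[361.64863637   0.         279.65114618]
 [  0.         361.64863637 207.55522821]
 [  0.           0.           1.        ]] [[ 0.3767281  -0.88568086 -0.27137678  0.20411452]
 [ 0.92632271  0.35973327  0.11188477  0.6994519 ]
 [-0.00147094 -0.29353261  0.95594793  0.3729964 ]
 [ 0.          0.          0.          1.        ]] dict_keys(['pixels', 'camera_matrix', 'world_from_camera'])
```

View pics/scene0.png

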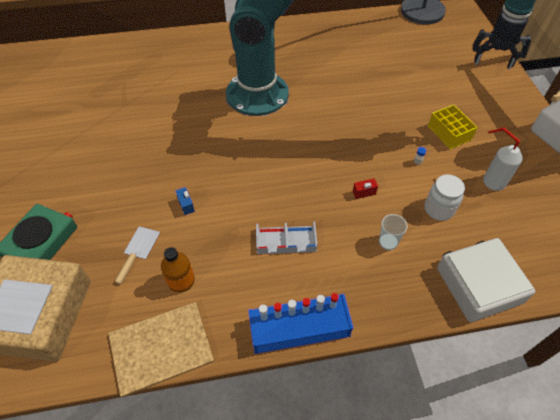

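View pics/side0.png

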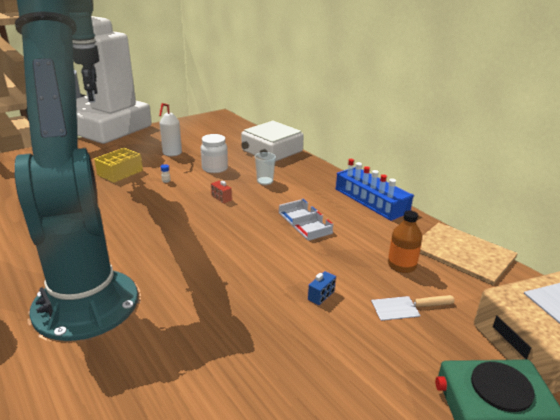

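View pics/wrist0.png

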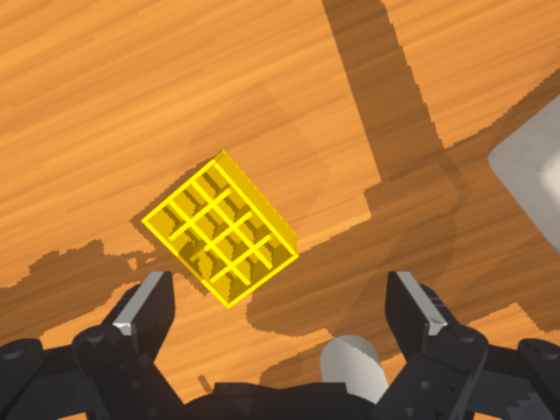

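Run:
```python
import cv2
i=cv2.imread("pics/scene0.png"); j=cv2.imread("pics/side0.png")
cv2.imwrite("pics/zs.png",cv2.resize(i[170:270,160:400],(790,329),interpolation=cv2.INTER_CUBIC))
cv2.imwrite("pics/zd.png",cv2.resize(j[165:315,200:350],(600,600),interpolation=cv2.INTER_CUBIC))
```

```text
(no output)
```

View pics/zs.png

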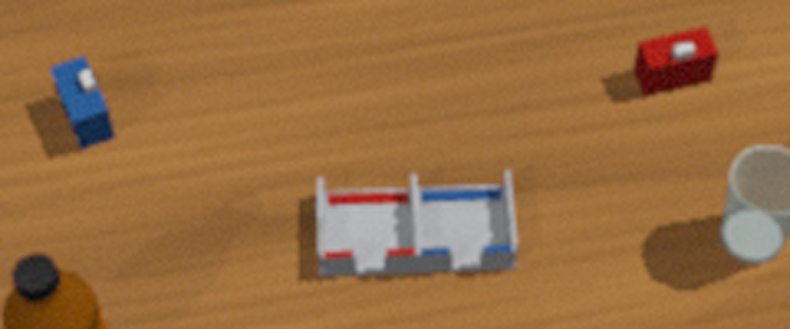

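View pics/zd.png

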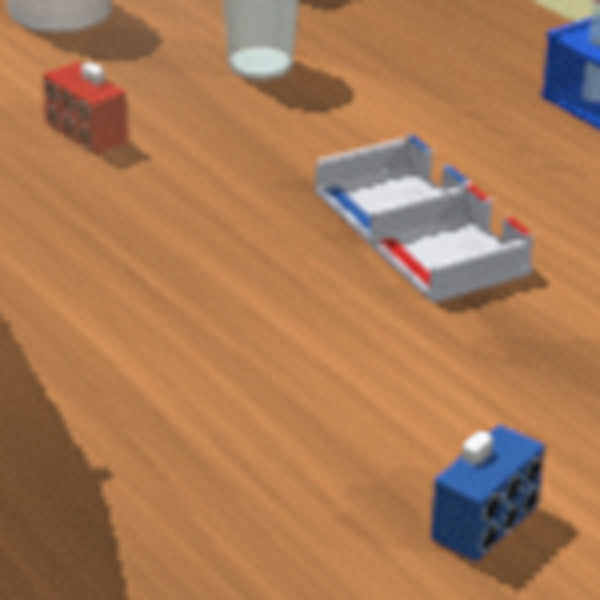

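```bash
cat > h.py <<'E'
from bench import env
import numpy as np, cv2
from scipy.spatial.transform import Rotation as R
def snap(n,f):
    s=env.snapshot(n); cv2.imwrite(f"pics/{f}.png",s["pixels"][:,:,::-1]); np.savez(f"pics/{f}.npz",**s); return s
def plane(s,uv,z):
    uv=np.atleast_2d(np.array(uv,float)); K=s["camera_matrix"]; T=s["world_from_camera"]
    d=np.c_[(uv[:,0]-K[0,2])/K[0,0], -(uv[:,1]-K[1,2])/K[1,1], -np.ones(len(uv))]@T[:3,:3].T
    o=T[:3,3]; t=(z-o[2])/d[:,2]; return o+d*t[:,None]
def proj(s,P):
    P=np.atleast_2d(P); K=s["camera_matrix"]; T=s["world_from_camera"]
    c=(P-T[:3,3])@T[:3,:3]; return np.c_[K[0,0]*c[:,0]/-c[:,2]+K[0,2], -K[1,1]*c[:,1]/-c[:,2]+K[1,2]]
def tool(): 
    o=env.observe(); return np.array(o["position"]),R.from_rotvec(o["orientation"])
E
python3 - <<'E'
from h import *
s=snap("scene","s1")
k=lambda x,y:(160+x/3.2917,170+y/3.29)
def p(n,uv,z): print(n,np.round(plane(s,[uv],z)[0],3))
for n,(x,y),z in [("blue c",(82,88),.044),("blue tab",(85,75),.054),("b1",(52,64),.044),("b2",(82,57),.044),("b3",(108,115),.044),("b4",(76,124),.044),
 ("red tab",(684,46),.054),("r1",(637,42),.044),("r2",(708,29),.044),("r3",(717,55),.044),("r4",(640,69),.044),
 ("tray fl",(320,190),.005),("tray fr",(512,185),.005),("div f",(414,186),.005),("bl",(320,278),0),("br",(516,270),0),
 ]: p(n,k(x,y),z)
p("beaker",(389,241),0);p("amber",(180,285),0)
q,r=tool(); print(q,r.as_matrix().round(3))
T=s=env.snapshot("wrist")["world_from_camera"]; print((r.inv().as_matrix()@(T[:3,3]-q)).round(3),(r.inv().as_matrix()@T[:3,:3]).round(3))
E
```

```text
blue c [ 0.448 -0.272  0.044]
blue tab [ 0.442 -0.267  0.054]
b1 [ 0.417 -0.297  0.044]
b2 [ 0.414 -0.27   0.044]
b3 [ 0.481 -0.252  0.044]
b4 [ 0.486 -0.279  0.044]
red tab [0.502 0.254 0.054]
r1 [0.483 0.218 0.044]
r2 [0.48  0.284 0.044]
r3 [0.51  0.284 0.044]
r4 [0.513 0.212 0.044]
tray fl [ 0.564 -0.082  0.005]
tray fr [0.588 0.083 0.005]
div f [ 0.574 -0.001  0.005]
bl [ 0.647 -0.094  0.   ]
br [0.668 0.069 0.   ]
beaker [0.669 0.276 0.   ]
amber [ 0.702 -0.307  0.   ]
[0.27325808 0.67098017 0.23053704] [[-0.926  0.377 -0.   ]
 [ 0.377  0.926 -0.001]
 [-0.    -0.001 -1.   ]]
[ 0.075  0.    -0.143] [[ 0.     0.956  0.293]
 [ 1.    -0.    -0.001]
 [-0.001  0.293 -0.956]]
```

```bash
python3 -m pendant '[{"travel":[-0.04,-0.04,0],"rotation":[0,0,0]},{"travel":[-0.041,-0.041,0],"rotation":[0,0,0]},{"travel":[-0.041,-0.041,0],"rotation":[0,0,0]},{"travel":[-0.041,-0.041,0],"rotation":[0,0,0]},{"travel":[-0.041,-0.041,0],"rotation":[0,0,0]},{"travel":[-0.041,-0.041,0],"rotation":[0,0,0]},{"travel":[-0.041,-0.041,0],"rotation":[0,0,0]},{"travel":[-0.041,-0.041,0],"rotation":[0,0,0]},{"travel":[-0.041,-0.041,0],"rotation":[0,0,0]},{"travel":[-0.02,-0.02,0],"rotation":[0,0,0]}]' 1
python3 - <<'E'
from h import *
snap("wrist","w1"); print(env.observe()["qpos"].round(3))
E
```

```text
clock: 1.5
position: [0.4931, 0.1552, 0.2295]
orientation: [0.593, 3.083, 0.008]
contact_force: [0.2, 0.2, 0.0]
opening: 1.001
[-0.477  0.334  0.117  2.082 -0.059  0.724  0.864]
```

View pics/w1.png

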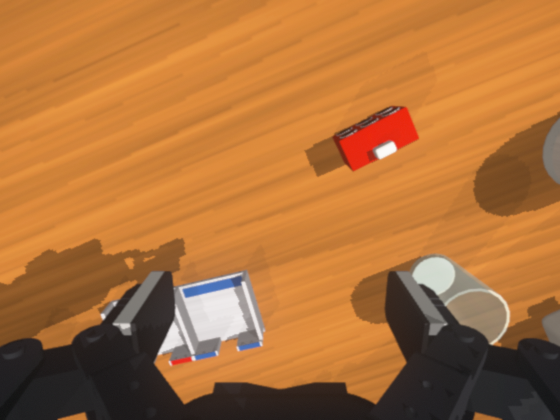

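```bash
python3 -m pendant '[{"travel":[-0.037,-0.031,0],"rotation":[0,0,-0.105]},{"travel":[-0.034,-0.035,0],"rotation":[0,0,-0.105]},{"travel":[-0.030,-0.038,0],"rotation":[0,0,-0.105]},{"travel":[-0.026,-0.041,0],"rotation":[0,0,-0.105]},{"travel":[-0.021,-0.043,0],"rotation":[0,0,-0.105]},{"travel":[-0.017,-0.045,0],"rotation":[0,0,-0.105]},{"travel":[0,0,0],"rotation":[0,0,0]}]'
python3 - <<'E'
from h import *
snap("wrist","w2"); print(env.observe()["qpos"].round(3))
i=cv2.imread("pics/w1.png"); cv2.imwrite("pics/w1z.png",cv2.resize(i[90:190,300:440],(784,560),interpolation=cv2.INTER_CUBIC))
E
```

```text
clock: 2.42
position: [0.6401, -0.1072, 0.2293]
orientation: [-0.422, 3.106, 0.004]
contact_force: [-0.5, -0.0, -0.2]
opening: 1.001
[ 0.099  0.493 -0.007  1.797 -0.004  0.847  1.94 ]
```

View pics/w2.png

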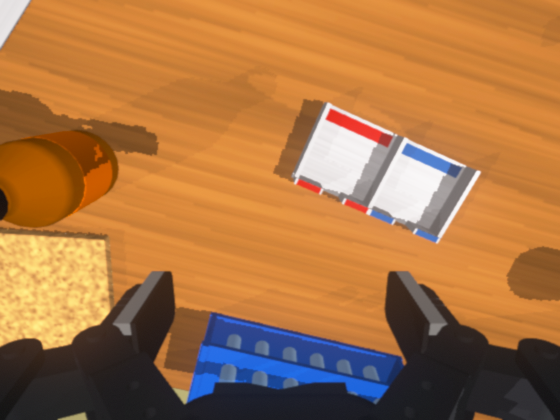

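View pics/w1z.png

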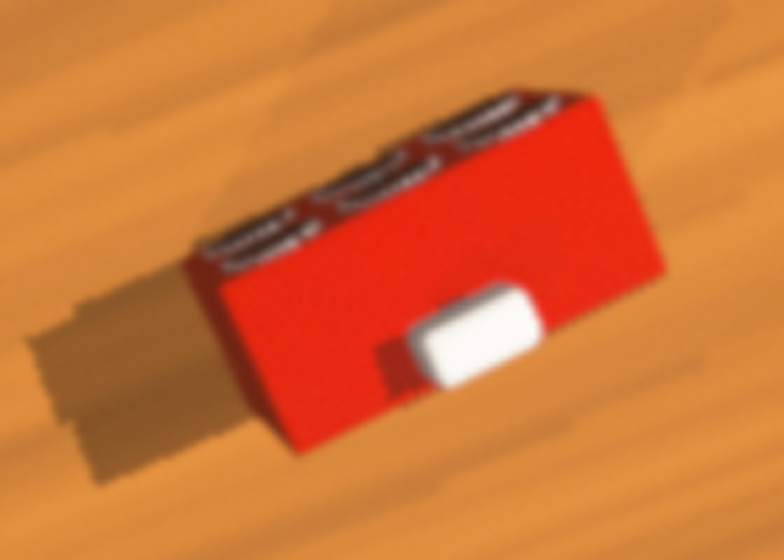

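Run:
```python
from h import *
i=cv2.imread("pics/w2.png"); cv2.imwrite("pics/w2z.png",cv2.resize(i[95:250,285:490],(779,589),interpolation=cv2.INTER_CUBIC))
s=np.load("pics/w1.npz")
c=np.array([(222,288),(597,95),(665,270),(300,452)])/5.6+[300,90]
P=plane(s,c,.044); print(P.round(4),P.mean(0).round(4))
l=(P[1]+P[2]-P[0]-P[3])/2; print(np.linalg.norm(l),np.degrees(np.arctan2(l[1],l[0])), np.linalg.norm(P[0]+P[1]-P[2]-P[3])/2)
```

```text
[[0.4803 0.22   0.044 ]
 [0.4737 0.2842 0.044 ]
 [0.504  0.287  0.044 ]
 [0.5103 0.2232 0.044 ]] [0.4921 0.2536 0.044 ]
0.06433605011076247 95.7556396675592 0.030305596523948642
```

View pics/w2z.png

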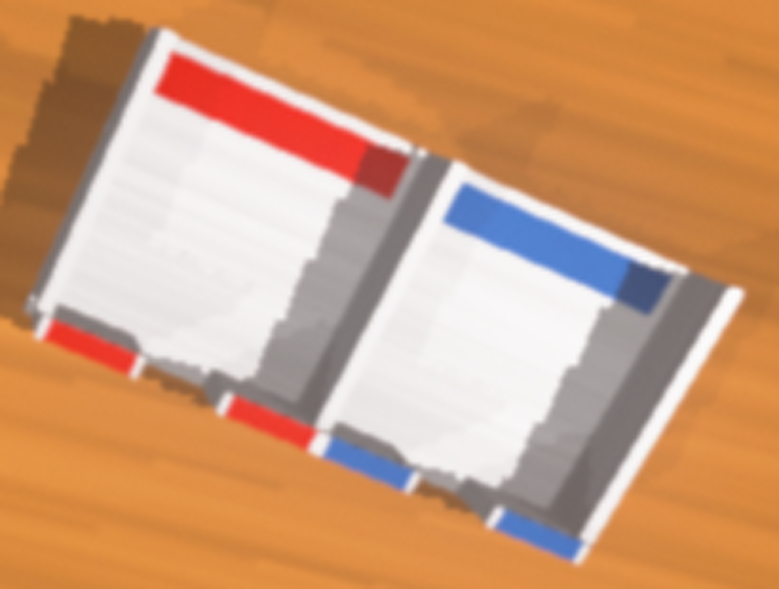

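Run:
```python
from h import *
s=np.load("pics/w2.npz")
k=lambda L:np.array(L)/3.8+[285,95]
F=plane(s,k([(178,36),(412,150),(460,167),(688,270)]),.005)
W=plane(s,k([(158,30),(743,290)]),.027)
B=plane(s,k([(36,336),(580,562)]),.030)
N=plane(s,k([(140,377),(220,412),(410,492),(490,525)]),.030)
for X in (F,W,B,N): print(X.round(4)[:,:2])
l=F[3]-F[0]; a=np.degrees(np.arctan2(l[1],l[0]))-90; print("yaw front",a)
l=B[1]-B[0]; print("yaw back",np.degrees(np.arctan2(l[1],l[0]))-90, np.linalg.norm(l))
l=N[3]-N[0]; print("yaw notch",np.degrees(np.arctan2(l[1],l[0]))-90)
l=W[1]-W[0]; print("yaw wall",np.degrees(np.arctan2(l[1],l[0]))-90, np.linalg.norm(l))
# fit: tray pts -> world
from scipy.optimize import least_squares
M=[(0,-.082),(0,.082),(.081,-.082),(.081,.082),(.081,-.0515),(.081,-.0285),(.081,.0285),(.081,.0515)]
Q=np.r_[W,B,N][:,:2]
M=np.array(M)
def tf(p,m): c,s_=np.cos(p[2]),np.sin(p[2]); return p[:2]+m@np.array([[c,s_],[-s_,c]])
r=least_squares(lambda p:(tf(p,M)-Q).ravel(),[.57,0,-.14]); print(r.x.round(4),np.degrees(r.x[2]),(r.fun.reshape(-1,2)*1000).round(1).tolist())
p=r.x; c,s_=np.cos(p[2]),np.sin(p[2])
print("front in tray",((F[:,:2]-p[:2])@np.array([[c,-s_],[s_,c]])).round(4).tolist())
for n,m in [("blue stand",(-.016,.04)),("red stand",(-.016,-.04)),("bayb",(.053,.04)),("bayr",(.053,-.04))]: print(n,tf(p,np.array([m]))[0].round(4))
```

```text
[[ 0.5632 -0.075 ]
 [ 0.5742 -0.0067]
 [ 0.5749  0.0071]
 [ 0.5842  0.0767]]
[[ 0.5634 -0.0832]
 [ 0.5842  0.0801]]
[[ 0.6433 -0.0907]
 [ 0.6642  0.0678]]
[[ 0.6465 -0.0618]
 [ 0.65   -0.039 ]
 [ 0.6575  0.0165]
 [ 0.6606  0.0405]]
yaw front -7.907659870743515
yaw back -7.512055127912717 0.15991811633337955
yaw notch -7.862659991884158
yaw wall -7.274189194012109 0.1646067836563556
[ 0.5735 -0.001  -0.128 ] -7.336051944071615 [[-0.4, 0.9], [-0.3, 0.3], [0.1, -1.9], [0.1, 2.2], [0.7, -0.5], [0.2, -0.6], [-0.1, 0.4], [-0.3, -0.7]]
front in tray [[-0.0008, -0.0747], [0.0014, -0.0056], [0.0004, 0.0082], [0.0008, 0.0784]]
blue stand [0.5627 0.0408]
red stand [ 0.5525 -0.0386]
bayb [0.6311 0.0319]
bayr [ 0.6209 -0.0474]
```

```bash
python3 -m pendant '[{"travel":[0.045,-0.030,0.0],"rotation":[0,0,0]},{"travel":[0.045,-0.030,0],"rotation":[0,0,0]},{"travel":[0.045,-0.030,0.01],"rotation":[0,0,0]},{"travel":[0.045,-0.030,0.02],"rotation":[0,0,0]},{"travel":[0,0,0],"rotation":[0,0,0]}]'
python3 - <<'E'
from h import *
snap("wrist","w3")
E
```

```text
clock: 3.1
position: [0.4964, -0.26, 0.1957]
orientation: [-0.447, 3.103, 0.018]
contact_force: [0.8, 0.8, -0.7]
opening: 0.998
```

View pics/w3.png

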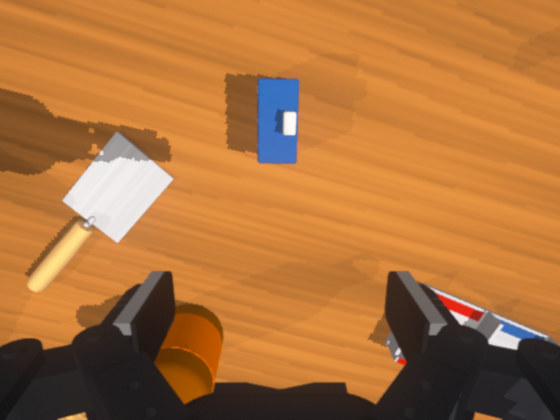

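Blue block at about (278,121), its tab at (289,123) on the right (tray-side), aligned with the tool already.

Run:
```python
from h import *
s=np.load("pics/w3.npz"); im=s["pixels"]
hsv=cv2.cvtColor(im,cv2.COLOR_RGB2HSV)
m=cv2.inRange(hsv,(100,120,40),(125,255,255)); m[:, :230]=0; m[:,320:]=0; m[200:]=0
n,l,st,c=cv2.connectedComponentsWithStats(m); i=1+np.argmax(st[1:,4]); print(st[i])
cnt=max(cv2.findContours(m,0,1)[0],key=cv2.contourArea)
box=cv2.boxPoints(cv2.minAreaRect(cv2.convexHull(cnt))); print(box)
P=plane(s,box,.044); print(P.round(4))
tab=cv2.inRange(hsv,(0,0,180),(180,60,255)); tab[:,:270]=0; tab[:,310:]=0;tab[150:]=0;tab[:100]=0
mm=cv2.moments(tab,True); t=(mm["m10"]/mm["m00"],mm["m01"]/mm["m00"]); print(t,plane(s,[t],.054))
q,r=tool(); c=P.mean(0); 
print("center",c.round(4)); L=P[np.argsort(box[:,1])]; d=L[2:].mean(0)-L[:2].mean(0); print("long axis",np.degrees(np.arctan2(d[1],d[0])),np.linalg.norm(d))
x=np.degrees(np.arctan2(r.as_matrix()[1,0],r.as_matrix()[0,0])); print("phi",x%360)
print("to center in tool",(r.inv().apply(c-q)).round(4))
i=cv2.cvtColor(im,cv2.COLOR_RGB2BGR); cv2.imwrite("pics/w3z.png",cv2.resize(i[60:180,210:350],(700,600),interpolation=cv2.INTER_CUBIC))
```

```text
[ 258   79   41   84 2862]
[[258.  79.]
 [298.  79.]
 [298. 162.]
 [258. 162.]]
[[ 0.418  -0.2985  0.044 ]
 [ 0.4093 -0.2691  0.044 ]
 [ 0.4706 -0.25    0.044 ]
 [ 0.4798 -0.2815  0.044 ]]
(289.73539518900344, 123.1340206185567) [[ 0.44205061 -0.26613137  0.054     ]]
center [ 0.4444 -0.2747  0.044 ]
long axis 16.332654286411643 0.0641324303372011
phi 196.6180392239575
to center in tool [ 0.0595 -0.0021  0.1519]
```

View pics/w3z.png

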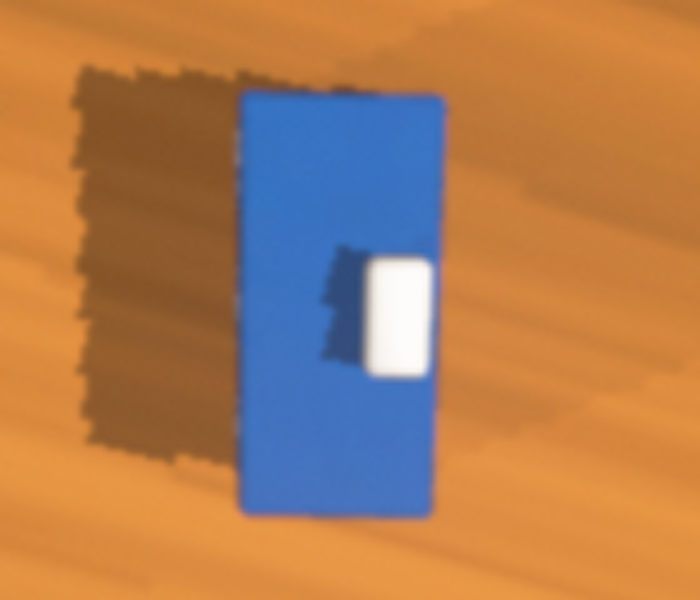

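```bash
python3 -m pendant '[{"travel":[0.040,-0.002,0.02],"rotation":[0,0,0]},{"travel":[0.0195,0,0.03],"rotation":[0,0,0]},{"travel":[0,0,0.04],"rotation":[0,0,0]},{"travel":[0,0,0.03],"rotation":[0,0,0]},{"travel":[0,0,0],"rotation":[0,0,0]}]'
python3 - <<'E'
from h import *
q,r=tool(); print("phi",np.degrees(np.arctan2(r.as_matrix()[1,0],r.as_matrix()[0,0]))%360, r.as_matrix()[:,2].round(4)); print("to center in tool",(r.inv().apply(np.array([.4444,-.2747,.018])-q)).round(4))
E
```

```text
clock: 3.78
position: [0.4549, -0.2637, 0.0766]
orientation: [-0.48, 3.081, 0.02]
contact_force: [-1.0, -0.2, 0.6]
opening: 1.0
phi 197.69341085992062 [ 0.0216  0.0161 -0.9996]
to center in tool [ 0.0149 -0.0078  0.0582]
```

```bash
cat >> h.py <<'E'
def goal(pos,phi):
    """travel/rotation (tool axes) to tool-down pose with tool x at yaw phi deg"""
    q,r=tool(); f=np.radians(phi)
    G=np.array([[np.cos(f),np.sin(f),0],[np.sin(f),-np.cos(f),0],[0,0,-1.]])
    print("at",q.round(4),"phi",round(np.degrees(np.arctan2(r.as_matrix()[1,0],r.as_matrix()[0,0]))%360,2),"| travel",r.inv().apply(np.array(pos)-q).round(4),"rot",(r.inv()*R.from_matrix(G)).as_rotvec().round(4))
E
python3 - <<'E'
from h import *
goal([.4444,-.2747,.018],196.3)
E
```

```text
at [ 0.4549 -0.2637  0.0766] phi 197.69 | travel [ 0.0149 -0.0078  0.0582] rot [0.0091 0.0253 0.0244]
```

```bash
python3 -m pendant '[{"travel":[0.015,-0.008,0.0],"rotation":[0.009,0.025,0.024]},{"travel":[0,0,0.03],"rotation":[0,0,0]},{"travel":[0,0,0],"rotation":[0,0,0]}]'
python3 - <<'E'
from h import *
goal([.4444,-.2747,.018],196.3)
E
```

```text
clock: 4.15
position: [0.4467, -0.2762, 0.0498]
orientation: [-0.448, 3.105, -0.008]
contact_force: [-0.4, -0.3, 0.4]
opening: 1.002
at [ 0.4467 -0.2762  0.0498] phi 196.41 | travel [0.0019 0.0023 0.0318] rot [-0.0056  0.0039  0.0019]
```

```bash
python3 -m pendant '[{"travel":[0.002,0.002,0.015],"rotation":[-0.005,0.004,0.002]},{"travel":[0,0,0.016],"rotation":[0,0,0]},{"travel":[0,0,0],"rotation":[0,0,0]}]'
python3 - <<'E'
from h import *
goal([.4444,-.2747,.018],196.3)
E
python3 -m pendant '[{"travel":[0,0,0],"rotation":[0,0,0]},{"travel":[0,0,0],"rotation":[0,0,0]},{"travel":[0,0,0],"rotation":[0,0,0]},{"travel":[0,0,0],"rotation":[0,0,0]},{"travel":[0,0,0],"rotation":[0,0,0]},{"travel":[0,0,0],"rotation":[0,0,0]}]' -1 30
python3 - <<'E'
from h import *
goal([.4444,-.2747,.018],196.3); snap("side","d4")
E
```

```text
clock: 4.53
position: [0.4459, -0.2762, 0.0198]
orientation: [-0.443, 3.107, -0.006]
contact_force: [0.5, -0.2, 0.3]
opening: 1.0
at [ 0.4459 -0.2762  0.0198] phi 196.25 | travel [0.001  0.0019 0.0018] rot [-0.0043  0.0027 -0.001 ]
clock: 5.28
position: [0.4461, -0.2764, 0.0203]
orientation: [-0.443, 3.106, -0.007]
contact_force: [0.1, 0.1, -1.1]
opening: 0.372
at [ 0.4461 -0.2764  0.0203] phi 196.23 | travel [0.0011 0.0021 0.0023] rot [-0.0047  0.0033 -0.0012]
```

View pics/d4.png

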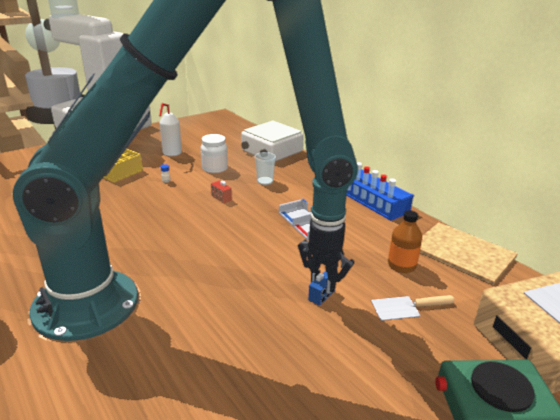

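```bash
python3 -m pendant '[{"travel":[0,0,-0.02],"rotation":[0,0,0]},{"travel":[0,0,-0.04],"rotation":[0,0,0]},{"travel":[0,0,-0.04],"rotation":[0,0,0.1]},{"travel":[0,0,0],"rotation":[0,0,0.17]},{"travel":[0,0,0],"rotation":[0,0,0.17]},{"travel":[0,0,0],"rotation":[0,0,0.17]},{"travel":[0,0,0],"rotation":[0,0,0.17]},{"travel":[0,0,0],"rotation":[0,0,0]}]' -1 40
python3 - <<'E'
from h import *
goal([.5587,.040,.12],82.5)
E
```

```text
clock: 6.32
position: [0.4421, -0.2736, 0.1215]
orientation: [-0.807, -3.034, -0.001]
contact_force: [-0.9, -0.3, -1.7]
opening: 0.367
at [ 0.4421 -0.2736  0.1215] phi 150.2 | travel [0.0546 0.3301 0.0017] rot [-1.0000e-03 -1.8000e-03  1.1816e+00]
```

```bash
python3 -m pendant '[{"travel":[0.007,0.041,0],"rotation":[0,0,0.15]},{"travel":[0.013,0.040,0],"rotation":[0,0,0.15]},{"travel":[0.019,0.037,0],"rotation":[0,0,0.15]},{"travel":[0.024,0.034,0],"rotation":[0,0,0.15]},{"travel":[0.029,0.030,0],"rotation":[0,0,0.15]},{"travel":[0.033,0.0255,0],"rotation":[0,0,0.15]},{"travel":[0.0365,0.020,0],"rotation":[0,0,0.15]},{"travel":[0.039,0.0145,0],"rotation":[0,0,0.13]},{"travel":[0,0,0],"rotation":[0,0,0]}]'
python3 - <<'E'
from h import *
goal([.5587,.040,.12],82.5)
E
```

```text
clock: 7.45
position: [0.5614, 0.0485, 0.1185]
orientation: [-2.368, -2.054, 0.006]
contact_force: [-0.1, 0.5, -1.6]
opening: 0.365
at [0.5614 0.0485 0.1185] phi 81.88 | travel [-0.0088 -0.0015 -0.0015] rot [-0.0072 -0.0015 -0.0109]
```

```bash
python3 -m pendant '[{"travel":[-0.009,-0.0025,0.0],"rotation":[-0.007,0,-0.011]},{"travel":[0,0,0.03],"rotation":[0,0,0]},{"travel":[0,0,0.02],"rotation":[0,0,0]},{"travel":[0,0,0],"rotation":[0,0,0]}]'
python3 - <<'E'
from h import *
goal([.5580,.040,.025],82.5)
snap("wrist","w5");snap("scene","s5")
E
```

```text
clock: 7.95
position: [0.5544, 0.0337, 0.0678]
orientation: [-2.358, -2.075, 0.002]
contact_force: [-0.5, -0.3, -2.6]
opening: 0.365
at [0.5544 0.0337 0.0678] phi 82.69 | travel [0.0067 0.0028 0.0428] rot [-0.0014  0.0004  0.0033]
```

View pics/w5.png

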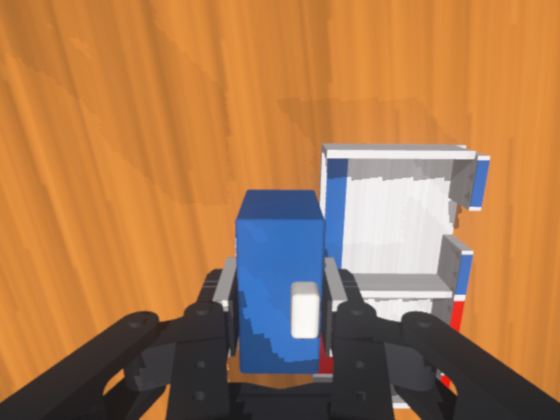

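Run:
```python
import cv2
i=cv2.imread("pics/s5.png")
cv2.imwrite("pics/s5z.png",cv2.resize(i[170:270,220:380],(800,500),interpolation=cv2.INTER_CUBIC))
```

```text
(no output)
```

View pics/s5z.png

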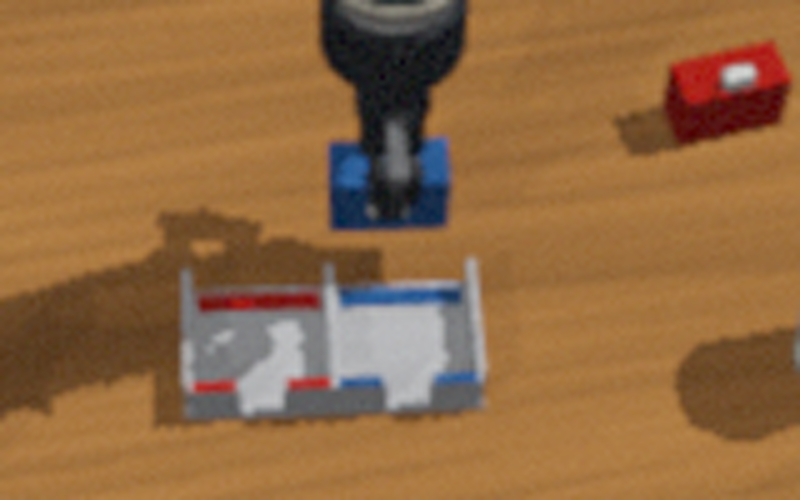

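Run:
```python
from h import *
i=cv2.imread("pics/w5.png"); cv2.imwrite("pics/w5z.png",cv2.resize(i[130:410,220:500],(800,800))[:600])
s=np.load("pics/w5.npz"); q,r=tool(); zt=q[2]-.0203+.044
P=plane(s,[(239,226),(323,226),(319,372),(241,372)],zt); 
t=plane(s,[(305,310)],zt+.010)
print("top",r.inv().apply(P-q).round(4).tolist(),"tab",r.inv().apply(t-q).round(4))
W=plane(s,[(323,152),(472,152)],.027); D=plane(s,[(326,288),(452,294)],.027); print(W.round(4),D.round(4))
B=plane(s,[(487,158),(480,208),(468,250),(463,298)],.03); print(B.round(4))
F=plane(s,[(327,160),(325,280)],.005); print(F.round(4))
```

```text
top [[0.0319, -0.0152, -0.0237], [0.032, 0.0139, -0.0237], [-0.0294, 0.0145, -0.0237], [-0.0295, -0.0164, -0.0237]] tab [[ 0.0051  0.0076 -0.0337]]
[[0.5824 0.0788 0.027 ]
 [0.6573 0.0692 0.027 ]] [[ 0.577   0.0015  0.027 ]
 [ 0.6482 -0.0114  0.027 ]]
[[ 0.6633  0.0659  0.03  ]
 [ 0.6607  0.0398  0.03  ]
 [ 0.6551  0.0166  0.03  ]
 [ 0.653  -0.0128  0.03  ]]
[[ 0.5865  0.0704  0.005 ]
 [ 0.5784 -0.0055  0.005 ]]
```

View pics/w5z.png

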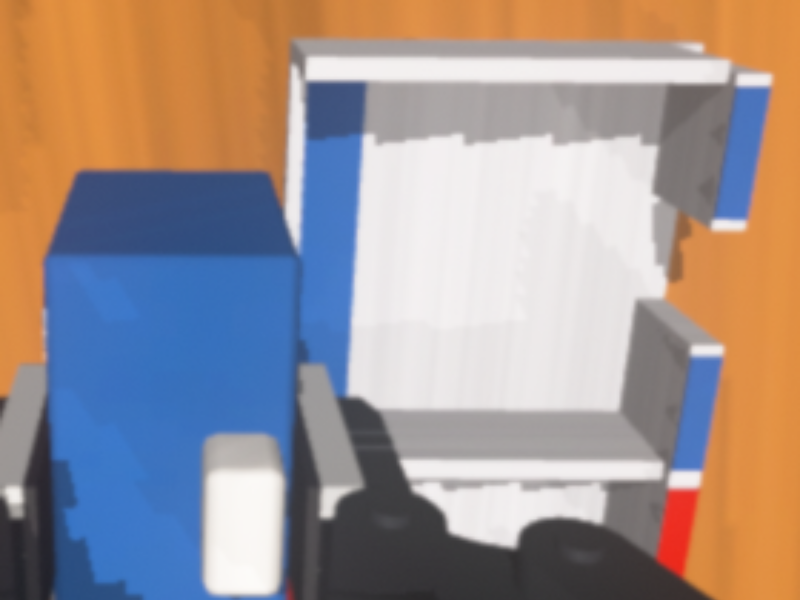

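```bash
python3 -m pendant '[{"travel":[0.006,0.003,0.01],"rotation":[0,0,0.003]},{"travel":[0,0,0.018],"rotation":[0,0,0]},{"travel":[0,0,0.01],"rotation":[0,0,0]},{"travel":[0,0,0],"rotation":[0,0,0]}]'
python3 - <<'E'
from h import *
goal([.5577,.0393,.0205],82.5)
E
```

```text
clock: 8.55
position: [0.561, 0.0396, 0.0298]
orientation: [2.359, 2.07, 0.005]
contact_force: [0.1, -0.5, -2.0]
opening: 0.365
at [0.561  0.0396 0.0298] phi 82.53 | travel [-0.0008 -0.0033  0.0093] rot [ 0.0041 -0.0008  0.0005]
```

```bash
python3 -m pendant '[{"travel":[-0.001,-0.004,0],"rotation":[0.004,0,0]},{"travel":[0,0,0.005],"rotation":[0,0,0]},{"travel":[0,0,0.003],"rotation":[0,0,0]},{"travel":[0,0,0],"rotation":[0,0,0]}]'
python3 - <<'E'
from h import *
goal([.5577,.0393,.0205],82.5)
snap("wrist","w6")
E
```

```text
clock: 9.05
position: [0.5569, 0.039, 0.0216]
orientation: [2.361, 2.072, 0.001]
contact_force: [-1.0, -0.1, -2.2]
opening: 0.366
at [0.5569 0.039  0.0216] phi 82.53 | travel [0.0004 0.0008 0.0011] rot [ 0.0006 -0.0006  0.0006]
```

View pics/w6.png

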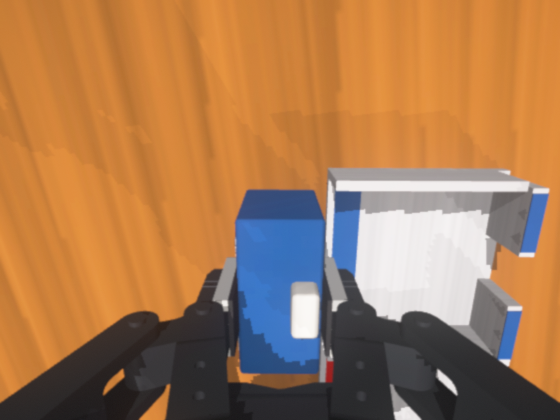

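Run:
```python
from h import *
i=cv2.imread("pics/w6.png"); cv2.imwrite("pics/w6z.png",cv2.resize(i[160:380,290:560],(800,652),interpolation=cv2.INTER_CUBIC)[:600])
```

```text
(no output)
```

View pics/w6z.png

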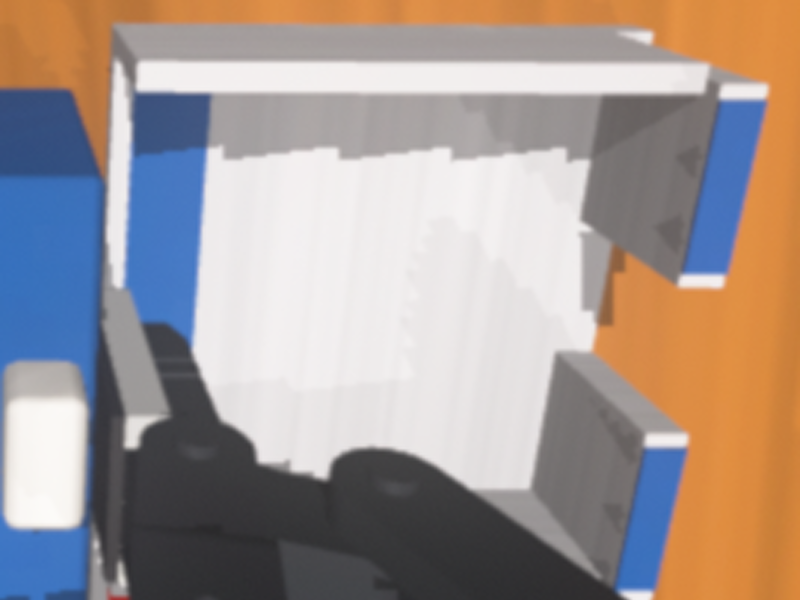

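Run:
```python
from h import *
s=np.load("pics/w6.npz"); q,r=tool()
k=lambda L:np.array(L)/2.963+[290,160]
N=r.inv().apply(plane(s,k([(678,286),(645,433)]),.03)-q); print("notch top",N.round(4),N.mean(0).round(4))
N=r.inv().apply(plane(s,k([(583,225),(557,352)]),.005)-q); print("notch floor",N.round(4),N.mean(0).round(4))
T=r.inv().apply(plane(s,k([(10,397),(80,397),(80,527),(10,527)]),.0545+.001)-q); print(T.round(4),T.mean(0).round(4))
S=r.inv().apply(plane(s,k([(112,30),(108,280)]),.005)-q); print("sill",S.round(4))
W=r.inv().apply(plane(s,k([(135,92),(705,92)]),.027)-q); print("wall inner",W.round(4))
```

```text
notch top [[ 0.0131  0.0971 -0.0081]
 [-0.0099  0.0968 -0.0082]] [ 0.0016  0.097  -0.0081]
notch floor [[ 0.0122  0.0979  0.0169]
 [-0.0103  0.0974  0.0168]] [0.0009 0.0977 0.0169]
[[ 0.0109  0.0047 -0.0337]
 [ 0.0109  0.0127 -0.0337]
 [-0.0066  0.0133 -0.0337]
 [-0.0066  0.0049 -0.0337]] [ 0.0022  0.0089 -0.0337]
sill [[0.0437 0.0216 0.0168]
 [0.0026 0.0225 0.0168]]
wall inner [[ 0.0397  0.022  -0.0052]
 [ 0.0397  0.0974 -0.0051]]
```

```bash
python3 -m pendant '[{"travel":[-0.001,0.004,0],"rotation":[0,0,0]},{"travel":[0,0,0],"rotation":[0,0,0]}]'
python3 -m pendant '[{"travel":[0,0.002,0],"rotation":[0,0,0]},{"travel":[0,0,0],"rotation":[0,0,0]}]'
python3 -m pendant '[{"travel":[0,0.002,0],"rotation":[0,0,0]},{"travel":[0,0,0],"rotation":[0,0,0]}]'
```

```text
clock: 9.35
position: [0.5616, 0.0373, 0.0221]
orientation: [2.361, 2.072, 0.003]
contact_force: [-0.5, -0.2, -3.4]
opening: 0.368
clock: 9.6
position: [0.5624, 0.0372, 0.0219]
orientation: [-2.36, -2.072, -0.0]
contact_force: [0.7, -0.4, -2.3]
opening: 0.371
clock: 9.85
position: [0.5626, 0.0372, 0.0216]
orientation: [-2.357, -2.07, 0.003]
contact_force: [-1.0, -0.6, -3.1]
opening: 0.365
```

```bash
python3 -m pendant '[{"travel":[0,0.003,0],"rotation":[0,0,0]},{"travel":[0,0,0],"rotation":[0,0,0]}]'
python3 - <<'E'
from h import *
goal([.5577,.0393,.0205],82.5)
snap("wrist","w7")
i=cv2.imread("pics/w7.png"); cv2.imwrite("pics/w7z.png",cv2.resize(i[160:380,290:560],(800,652),interpolation=cv2.INTER_CUBIC)[:600])
E
```

```text
clock: 10.1
position: [0.5626, 0.0373, 0.0212]
orientation: [-2.353, -2.067, 0.008]
contact_force: [-1.4, 0.2, -2.3]
opening: 0.366
at [0.5626 0.0373 0.0212] phi 82.59 | travel [ 0.0014 -0.0051  0.0008] rot [-0.0105 -0.0024  0.0016]
```

View pics/w7z.png

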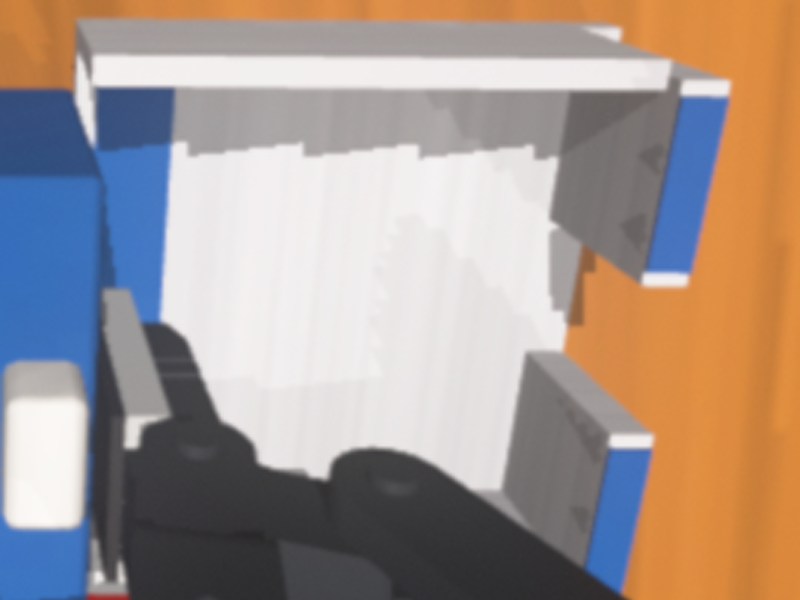

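```bash
python3 - <<'E'
from h import *
s=np.load("pics/w7.npz"); q,r=tool()
k=lambda L:np.array(L)/2.963+[290,160]
N=r.inv().apply(plane(s,k([(642,285),(610,435)]),.03)-q); print("notch top",N.round(4),N.mean(0).round(4))
N=r.inv().apply(plane(s,k([(551,222),(527,352)]),.005)-q); print("notch floor",N.round(4),N.mean(0).round(4))
E
python3 -m pendant '[{"travel":[0,0,0.0012],"rotation":[-0.010,0,0]},{"travel":[0,0,0],"rotation":[0,0,0]}]'
```

```text
notch top [[ 0.0139  0.0913 -0.0097]
 [-0.0093  0.091  -0.0097]] [ 0.0023  0.0911 -0.0097]
notch floor [[ 0.0133  0.092   0.0153]
 [-0.0095  0.0917  0.0153]] [0.0019 0.0919 0.0153]
clock: 10.4
position: [0.5625, 0.0374, 0.0205]
orientation: [-2.359, -2.072, -0.004]
contact_force: [-2.3, -0.3, -1.5]
opening: 0.364
```

```bash
python3 -m pendant '[{"travel":[0,0,0],"rotation":[0,0,0]},{"travel":[0,0,0],"rotation":[0,0,0]},{"travel":[0,0,0],"rotation":[0,0,0]}]' 0.3
python3 -m pendant '[{"travel":[0,0,-0.03],"rotation":[0,0,0]},{"travel":[0,0,-0.05],"rotation":[0,0,0]},{"travel":[0,0,-0.03],"rotation":[0,0,0]},{"travel":[0,0,0],"rotation":[0,0,0]}]'
python3 - <<'E'
from h import *
goal([.5577,.0393,.0205],82.5)
snap("wrist","w8"); snap("side","d8")
E
```

```text
clock: 10.78
position: [0.5676, 0.0367, 0.0216]
orientation: [2.357, 2.068, 0.013]
contact_force: [-0.4, 0.2, 0.9]
opening: 0.649
clock: 11.28
position: [0.5691, 0.0361, 0.1348]
orientation: [2.355, 2.066, 0.016]
contact_force: [-0.0, -0.3, -0.3]
opening: 0.653
at [0.5691 0.0361 0.1348] phi 82.52 | travel [ 0.0015 -0.0133  0.1141] rot [ 0.0137 -0.0018  0.0003]
```

View pics/w8.png

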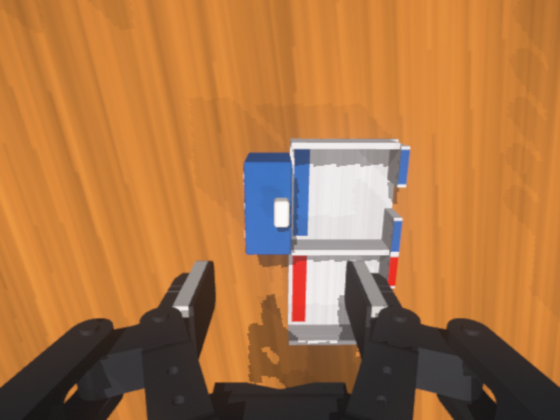

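View pics/d8.png

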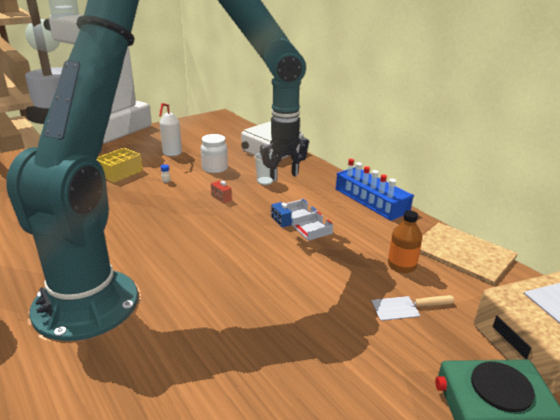

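```bash
python3 -m pendant '[{"travel":[0.004,-0.045,0],"rotation":[0.013,0,0]},{"travel":[0.004,-0.024,0.01],"rotation":[0,0,0]},{"travel":[0,0,0.03],"rotation":[0,0,0]},{"travel":[0,0,0.03],"rotation":[0,0,0]},{"travel":[0,0,0],"rotation":[0,0,0]}]' -1
python3 - <<'E'
from h import *
goal([.5044,.047,.038],82.5)
E
```

```text
clock: 12.0
position: [0.4939, 0.0542, 0.0553]
orientation: [-2.354, -2.067, 0.016]
contact_force: [-0.6, -1.0, -0.9]
opening: -0.002
at [0.4939 0.0542 0.0553] phi 82.57 | travel [-0.0057  0.0115  0.0171] rot [-0.0128  0.002   0.0012]
```

```bash
python3 -m pendant '[{"travel":[-0.006,0.008,0.016],"rotation":[-0.013,0.002,0.001]},{"travel":[0,0,0],"rotation":[0,0,0]}]'
python3 - <<'E'
from h import *
goal([.5044,.047,.038],82.5)
snap("wrist","w9")
E
```

```text
clock: 12.25
position: [0.501, 0.0468, 0.0388]
orientation: [-2.362, -2.071, 0.001]
contact_force: [0.2, 0.2, 0.6]
opening: 0.003
at [0.501  0.0468 0.0388] phi 82.49 | travel [0.0006 0.0034 0.0008] rot [-0.0007  0.0004 -0.0001]
```

View pics/w9.png

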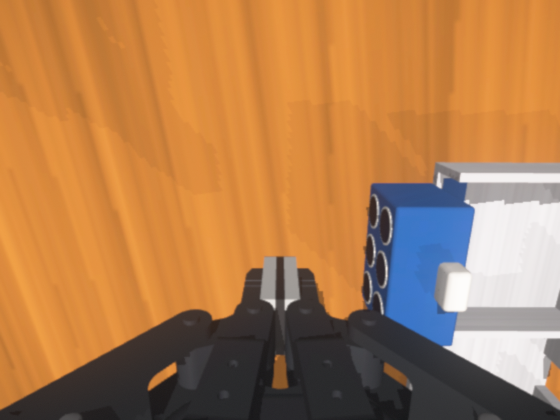

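```bash
python3 -m pendant '[{"travel":[0.0006,0.033,0.0008],"rotation":[0,0,0]},{"travel":[0,0,0],"rotation":[0,0,0]}]'
python3 - <<'E'
from h import *
goal([.5441,.042,.038],82.5)
snap("wrist","w10")
E
```

```text
clock: 12.55
position: [0.535, 0.0442, 0.0402]
orientation: [-2.361, -2.072, -0.002]
contact_force: [0.4, -0.2, 0.5]
opening: 0.001
at [0.535  0.0442 0.0402] phi 82.55 | travel [-0.001   0.0093  0.0022] rot [ 0.0007 -0.0009  0.0009]
```

View pics/w10.png

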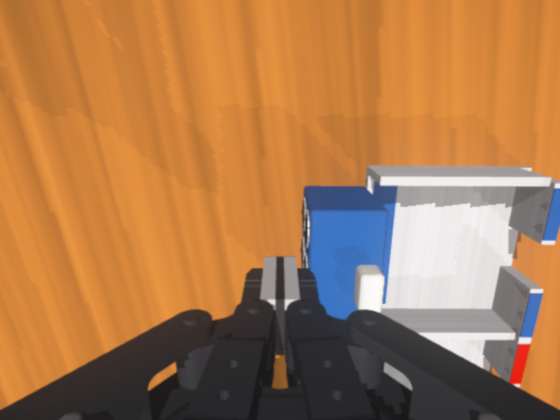

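```bash
python3 -m pendant '[{"travel":[-0.001,0.005,0.003],"rotation":[0,0,0]},{"travel":[0,0.003,0],"rotation":[0,0,0]},{"travel":[0,0.004,-0.003],"rotation":[0,0,0]},{"travel":[0,0.004,-0.003],"rotation":[0,0,0]}]'
python3 - <<'E'
from h import *
goal([.5441,.042,.038],82.5)
snap("wrist","w11")
E
```

```text
clock: 13.1
position: [0.543, 0.0424, 0.0434]
orientation: [-2.352, -2.066, 0.009]
contact_force: [-0.8, 0.5, -0.7]
opening: 0.001
at [0.543  0.0424 0.0434] phi 82.59 | travel [-0.0003  0.0012  0.0054] rot [-0.0117 -0.0029  0.0016]
```

View pics/w11.png

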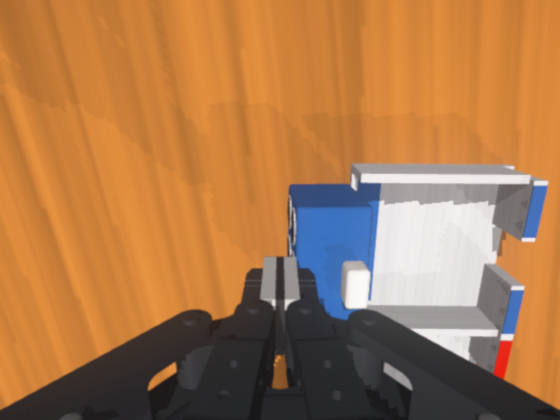

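```bash
python3 -m pendant '[{"travel":[0,-0.004,0.002],"rotation":[-0.011,-0.003,0]},{"travel":[0,0,0.006],"rotation":[0,0,0]},{"travel":[0,0,0],"rotation":[0,0,0]}]'
python3 - <<'E'
from h import *
goal([.5441,.042,.036],82.5)
E
```

```text
clock: 13.52
position: [0.5399, 0.043, 0.0375]
orientation: [-2.361, -2.073, -0.005]
contact_force: [-1.8, 0.0, 5.1]
opening: 0.002
at [0.5399 0.043  0.0375] phi 82.56 | travel [-0.0004  0.0043  0.0015] rot [ 0.002  -0.0023  0.0011]
```

Run:
```python
from h import *
snap("wrist","w12"); s=snap("side","d12")
i=cv2.imread("pics/d12.png"); cv2.imwrite("pics/d12z.png",cv2.resize(i[130:270,230:370],(600,600),interpolation=cv2.INTER_CUBIC))
```

```text
(no output)
```

View pics/w12.png

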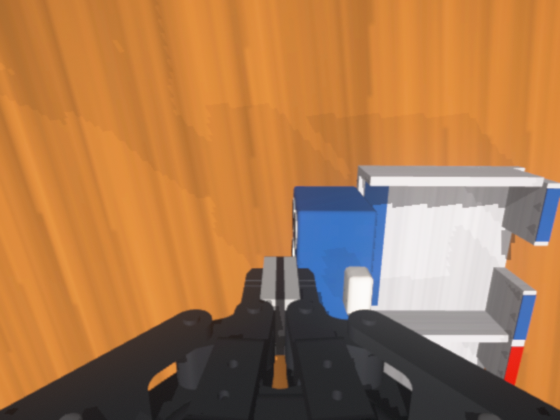

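View pics/d12z.png

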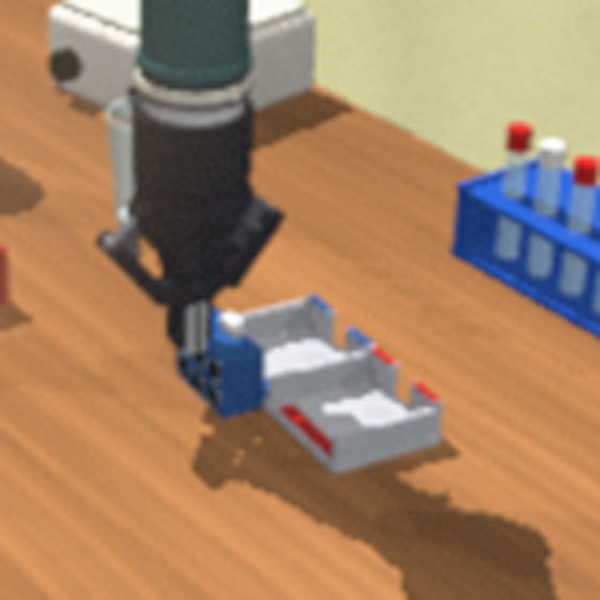

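```bash
python3 -m pendant '[{"travel":[0,0.004,-0.001],"rotation":[0,0,0]},{"travel":[0,0.005,-0.003],"rotation":[0,0,0]},{"travel":[0,0.005,-0.003],"rotation":[0,0,0]}]'
python3 - <<'E'
from h import *
goal([.5441,.042,.036],82.5)
snap("wrist","w13")
E
```

```text
clock: 14.0
position: [0.5492, 0.0417, 0.0439]
orientation: [-2.355, -2.068, 0.002]
contact_force: [-2.3, 1.4, 2.3]
opening: 0.001
at [0.5492 0.0417 0.0439] phi 82.56 | travel [-0.0004 -0.005   0.0079] rot [-0.0069 -0.004   0.0011]
```

View pics/w13.png

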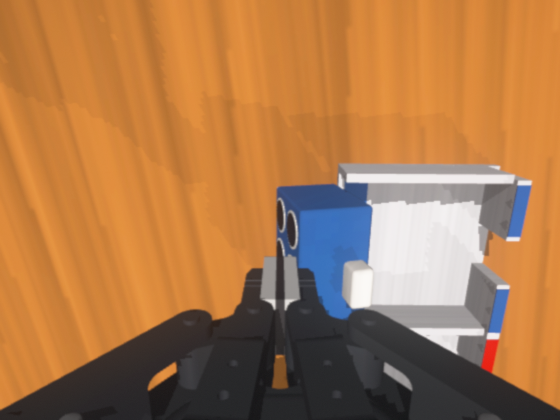

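```bash
python3 -m pendant '[{"travel":[0,0.006,-0.002],"rotation":[-0.004,-0.002,0]},{"travel":[0,0.006,-0.002],"rotation":[0,0,0]},{"travel":[0,0.006,-0.002],"rotation":[0,0,0]}]'
python3 - <<'E'
from h import *
goal([.5441,.042,.036],82.5)
snap("wrist","w14")
E
```

```text
clock: 14.42
position: [0.5704, 0.039, 0.0509]
orientation: [2.361, 2.073, 0.004]
contact_force: [0.2, -0.2, -0.2]
opening: 0.001
at [0.5704 0.039  0.0509] phi 82.56 | travel [-0.0004 -0.0265  0.0148] rot [ 0.0016 -0.0017  0.0011]
```

View pics/w14.png

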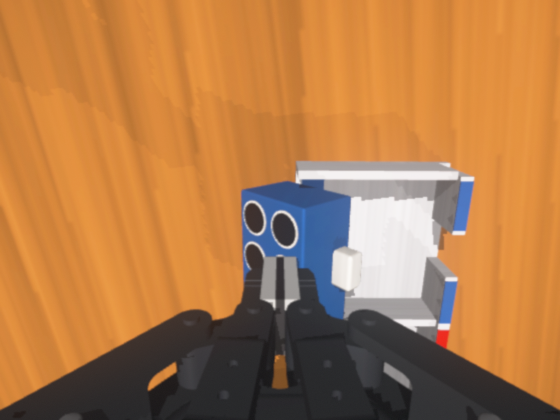

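```bash
python3 -m pendant '[{"travel":[0,0.006,-0.001],"rotation":[0,0,0]},{"travel":[0,0.006,-0.001],"rotation":[0,0,0]},{"travel":[0,0.0,0],"rotation":[0,0,0]}]'
python3 - <<'E'
from h import *
goal([.5441,.042,.036],82.5)
snap("wrist","w15")
E
```

```text
clock: 14.85
position: [0.5862, 0.0371, 0.0533]
orientation: [2.357, 2.071, 0.008]
contact_force: [0.0, 0.3, 0.0]
opening: 0.003
at [0.5862 0.0371 0.0533] phi 82.59 | travel [-0.0006 -0.0425  0.017 ] rot [ 0.0061 -0.001   0.0015]
```

View pics/w15.png

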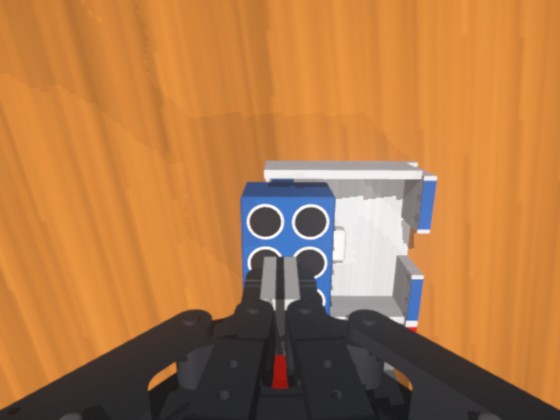

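```bash
python3 -m pendant '[{"travel":[0,0,-0.02],"rotation":[0.006,0,0.001]},{"travel":[0,-0.04,0],"rotation":[0,0,0]},{"travel":[0.001,-0.028,0],"rotation":[0,0,0]},{"travel":[0,0,0],"rotation":[0,0,0]}]'
python3 - <<'E'
from h import *
goal([.5112,.046,.016],82.5)
snap("wrist","w16")
i=cv2.imread("pics/w16.png"); cv2.imwrite("pics/w16z.png",cv2.resize(i[140:390,260:560],(720,600),interpolation=cv2.INTER_CUBIC))
E
```

```text
clock: 15.4
position: [0.5159, 0.047, 0.0734]
orientation: [-2.361, -2.07, 0.001]
contact_force: [0.2, 0.1, -1.1]
opening: -0.0
at [0.5159 0.047  0.0734] phi 82.51 | travel [-0.0016 -0.0045  0.0574] rot [-0.0018 -0.0005  0.0002]
```

View pics/w16z.png

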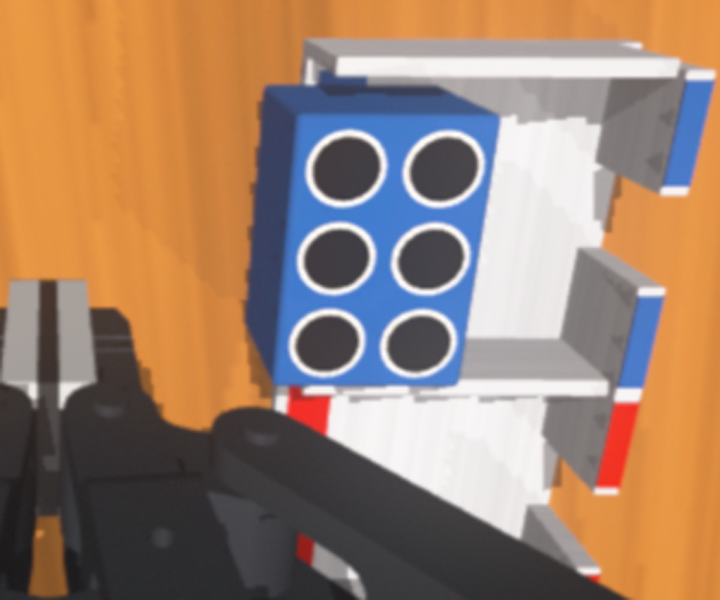

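Run:
```python
from h import *
s=np.load("pics/w16.npz"); q,r=tool()
k=lambda L:np.array(L)/2.4+[260,140]
f=lambda L,z:r.inv().apply(plane(s,k(L),z)-q)[:,:2]
print("block",f([(298,112),(500,115),(460,384),(275,386)],.037).round(4).tolist())
N=f([(663,190),(638,288)],.03);print("notch",N.round(4).tolist(),N.mean(0))
print("wall inner",f([(338,76),(678,78)],.027).round(4).tolist(),"div",f([(330,396),(606,394),(608,380)],.027).round(4).tolist())
```

```text
block [[0.0313, 0.0513], [0.0307, 0.0942], [-0.034, 0.0948], [-0.0346, 0.0516]]
notch [[0.0116, 0.1375], [-0.0127, 0.1367]] [-0.00054802  0.13707626]
wall inner [[0.0371, 0.0624], [0.0367, 0.1376]] div [[-0.0435, 0.0684], [-0.0428, 0.1367], [-0.0389, 0.1364]]
```

```bash
python3 -m pendant '[{"travel":[-0.0015,0,0.04],"rotation":[-0.002,0,0]},{"travel":[0,0.0,0.015],"rotation":[0,0,0]},{"travel":[0,0.015,0],"rotation":[0,0,0]},{"travel":[0,0.015,0],"rotation":[0,0,0]},{"travel":[0,0,0],"rotation":[0,0,0]}]'
python3 - <<'E'
from h import *
goal([.5112,.046,.016],82.5)
E
```

```text
clock: 16.08
position: [0.5592, 0.0401, 0.0189]
orientation: [2.353, 2.065, 0.015]
contact_force: [0.2, -0.2, 1.1]
opening: -0.003
at [0.5592 0.0401 0.0189] phi 82.52 | travel [-0.0004 -0.0484  0.0022] rot [ 0.0148 -0.0002  0.0004]
```

```bash
python3 -m pendant '[{"travel":[0,0.007,0],"rotation":[0.014,0,0]},{"travel":[0,0.007,0],"rotation":[0,0,0]},{"travel":[0,0.007,0],"rotation":[0,0,0]},{"travel":[0,0,0],"rotation":[0,0,0]}]'
python3 - <<'E'
from h import *
goal([.6012,.0358,.016],82.5); snap("wrist","w17")
E
```

```text
clock: 16.58
position: [0.5804, 0.0378, 0.0197]
orientation: [-2.359, -2.072, 0.001]
contact_force: [-0.3, 0.0, 0.1]
opening: -0.0
at [0.5804 0.0378 0.0197] phi 82.58 | travel [0.0007 0.0209 0.0036] rot [-0.0019 -0.0005  0.0014]
```

View pics/w17.png

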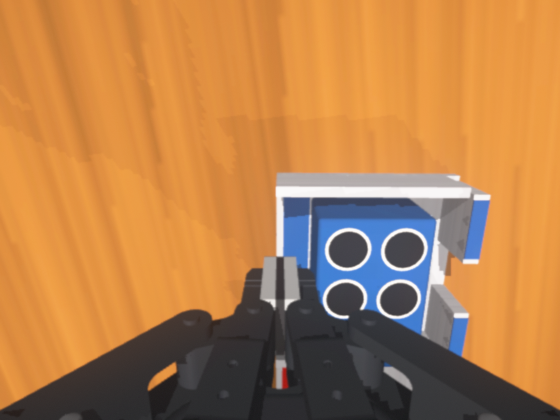

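```bash
python3 -m pendant '[{"travel":[0,0.006,0],"rotation":[0,0,0]},{"travel":[0,0.006,0],"rotation":[0,0,0]},{"travel":[0,0.003,0],"rotation":[0,0,0]},{"travel":[0,0,0],"rotation":[0,0,0]}]'
python3 -m pendant '[{"travel":[0,0.004,0],"rotation":[0,0,0]},{"travel":[0,0,0],"rotation":[0,0,0]}]'
python3 - <<'E'
from h import *
goal([.6012,.0358,.016],82.5); snap("wrist","w18")
i=cv2.imread("pics/w18.png"); cv2.imwrite("pics/w18z.png",cv2.resize(i[140:390,260:560],(720,600),interpolation=cv2.INTER_CUBIC))
E
```

```text
clock: 17.12
position: [0.5927, 0.0363, 0.0196]
orientation: [-2.355, -2.068, 0.006]
contact_force: [-1.4, 0.1, 2.0]
opening: -0.004
clock: 17.38
position: [0.5959, 0.0359, 0.0194]
orientation: [-2.354, -2.067, 0.008]
contact_force: [-2.4, 0.6, 1.3]
opening: -0.001
at [0.5959 0.0359 0.0194] phi 82.57 | travel [0.0006 0.0053 0.0034] rot [-0.0101 -0.0024  0.0012]
```

View pics/w18z.png

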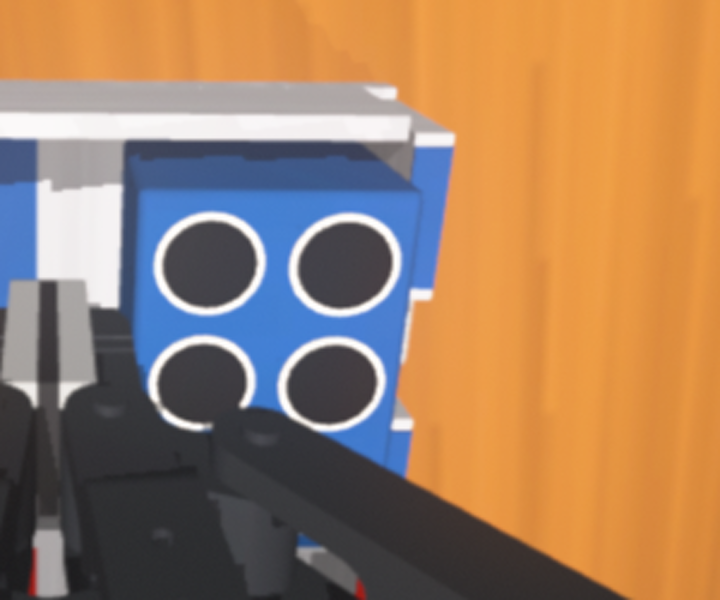

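```bash
python3 -m pendant '[{"travel":[0,0.004,0],"rotation":[-0.005,-0.002,0]},{"travel":[0,0,0],"rotation":[0,0,0]}]'
python3 -m pendant '[{"travel":[0,0.004,0],"rotation":[-0.003,0,0]},{"travel":[0,0,0],"rotation":[0,0,0]}]'
python3 - <<'E'
from h import *
goal([.6012,.0358,.016],82.5); snap("wrist","w19")
i=cv2.imread("pics/w19.png"); cv2.imwrite("pics/w19z.png",cv2.resize(i[140:390,260:560],(720,600),interpolation=cv2.INTER_CUBIC))
E
```

```text
clock: 17.68
position: [0.5958, 0.0359, 0.019]
orientation: [-2.352, -2.066, 0.011]
contact_force: [-0.7, 0.7, 0.6]
opening: -0.003
clock: 17.92
position: [0.5957, 0.036, 0.0187]
orientation: [-2.348, -2.063, 0.015]
contact_force: [-1.3, -0.2, 1.1]
opening: -0.002
at [0.5957 0.036  0.0187] phi 82.6 | travel [0.0005 0.0055 0.0026] rot [-0.0181 -0.0031  0.0018]
```

View pics/w19z.png

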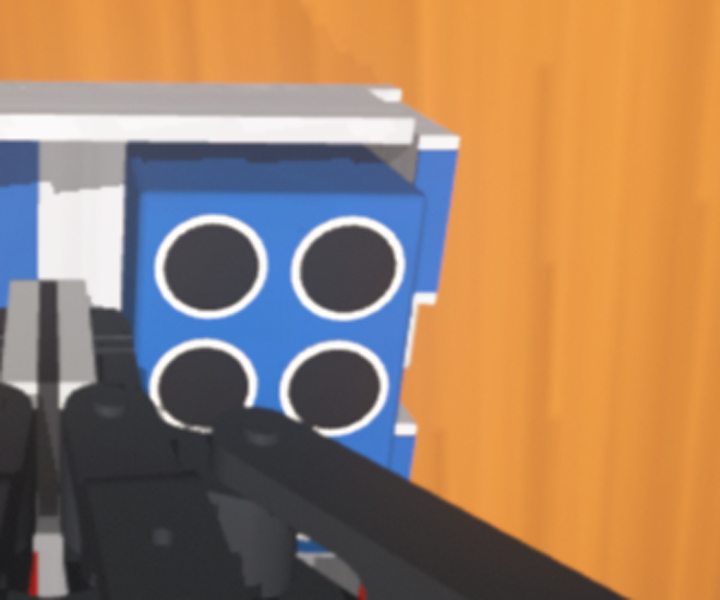

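Run:
```python
from h import *
s=np.load("pics/w19.npz"); q,r=tool()
k=lambda L:np.array(L)/2.4+[260,140]
f=lambda L,z:r.inv().apply(plane(s,k(L),z)-q)[:,:2].round(4).tolist()
print("block front edge",f([(424,197),(405,340),(390,460)],.037))
print("wall outer",f([(459,140),(436,302)],.03),"inner",f([(418,145)],.03))
print("block rear bottom edge", f([(127,150),(120,300)],.005), "rear top",f([(142,195),(135,310)],.037))
print("sill",f([(42,150)],.005))
```

```text
block front edge [[0.0318, 0.0568], [0.0078, 0.0568], [-0.0144, 0.057]]
wall outer [[0.0388, 0.0642], [0.011, 0.0643]] inner [[0.0379, 0.058]]
block rear bottom edge [[0.0296, 0.015], [-0.0013, 0.0145]] rear top [[0.0318, 0.0144], [0.0126, 0.0139]]
sill [[0.0295, -0.0009]]
```

```bash
python3 -m pendant '[{"travel":[0,0.007,0],"rotation":[-0.016,0,0]},{"travel":[0,0.004,0],"rotation":[0,0,0]}]'
python3 - <<'E'
from h import *
goal([.6012,.0358,.016],82.5); snap("wrist","w20")
i=cv2.imread("pics/w20.png"); cv2.imwrite("pics/w20z.png",cv2.resize(i[140:390,260:560],(720,600),interpolation=cv2.INTER_CUBIC))
E
```

```text
clock: 18.23
position: [0.5958, 0.0361, 0.0175]
orientation: [-2.342, -2.06, 0.017]
contact_force: [-8.6, 0.9, 8.6]
opening: 0.0
at [0.5958 0.0361 0.0175] phi 82.65 | travel [0.0003 0.0055 0.0014] rot [-0.0241 -0.0069  0.0027]
```

View pics/w20z.png

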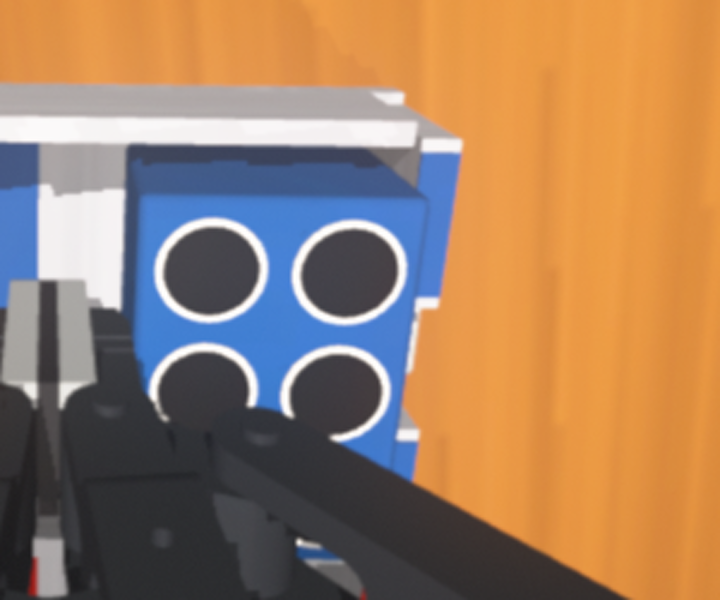

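```bash
python3 -m pendant '[{"travel":[0,-0.02,0],"rotation":[-0.02,-0.006,0]},{"travel":[0,-0.02,0],"rotation":[0,0,0]},{"travel":[0,-0.02,-0.03],"rotation":[0,0,-0.05]},{"travel":[0.03,-0.02,-0.05],"rotation":[0,0,-0.08]},{"travel":[0.05,0,-0.05],"rotation":[0,0,-0.08]},{"travel":[0.05,0,0],"rotation":[0,0,0]},{"travel":[0,0,0],"rotation":[0,0,0]}]' 1
python3 - <<'E'
from h import *
goal([.49,.2,.17],95); snap("wrist","w21"); snap("scene","s21")
i=cv2.imread("pics/s21.png")
cv2.imwrite("pics/s21z.png",cv2.resize(i[170:270,220:380],(800,500),interpolation=cv2.INTER_CUBIC))
E
```

```text
clock: 19.15
position: [0.5302, 0.1734, 0.1486]
orientation: [2.108, 2.293, 0.031]
contact_force: [0.3, -1.3, -0.0]
opening: 0.999
at [0.5302 0.1734 0.1486] phi 94.8 | travel [ 0.0298 -0.037  -0.0228] rot [ 0.0331  0.0063 -0.0034]
```

View pics/w21.png

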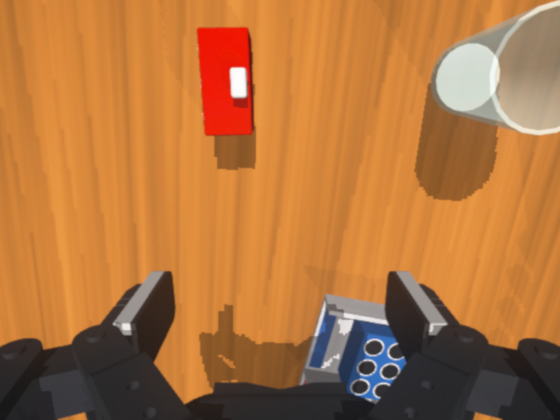

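View pics/s21z.png

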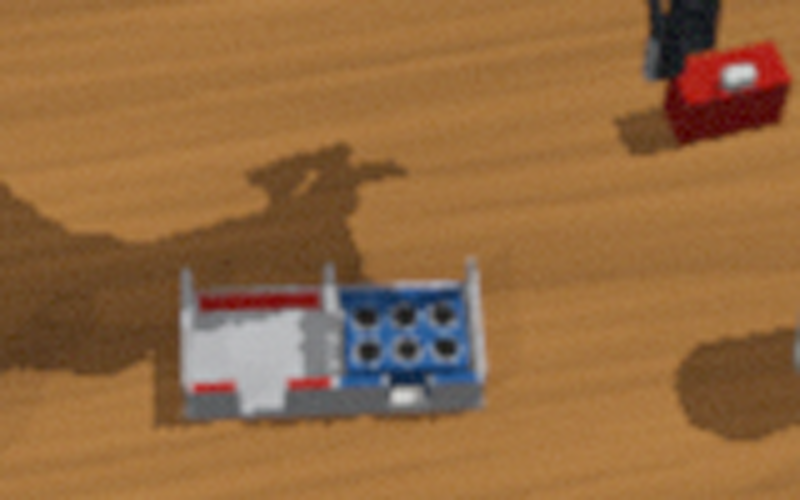

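Run:
```python
from h import *
s=np.load("pics/w21.npz"); im=s["pixels"]
hsv=cv2.cvtColor(im,cv2.COLOR_RGB2HSV)
m=cv2.inRange(hsv,(0,200,200),(6,255,255))|cv2.inRange(hsv,(174,200,200),(180,255,255)); m[200:]=0
cnt=max(cv2.findContours(m,0,1)[0],key=cv2.contourArea)
rc=cv2.minAreaRect(cv2.convexHull(cnt)); box=cv2.boxPoints(rc); print(rc)
P=plane(s,box,.044); print(P.round(4),P.mean(0))
b=P[np.argsort(box[:,1])]; d=b[:2].mean(0)-b[2:].mean(0); print("long axis",np.degrees(np.arctan2(d[1],d[0])),np.linalg.norm(d))
c=P.mean(0); goal([c[0],c[1],.1],np.degrees(np.arctan2(d[1],d[0])))
```

```text
((223.85205078125, 80.50547790527344), (106.85265350341797, 50.0767707824707), 87.87889862060547)
[[0.4734 0.2838 0.044 ]
 [0.5039 0.2876 0.044 ]
 [0.5103 0.223  0.044 ]
 [0.4771 0.2191 0.044 ]] [0.49120108 0.25336377 0.044     ]
long axis 94.4518703562766 0.06477911260604384
at [0.5304 0.1679 0.1488] phi 94.38 | travel [ 0.0887 -0.0341  0.0469] rot [ 0.0327  0.0091 -0.0011]
```

```bash
python3 -m pendant '[{"travel":[0.03,-0.017,0],"rotation":[0.033,0.009,-0.017]},{"travel":[0.04,-0.015,0.01],"rotation":[0,0,0]},{"travel":[0,0,0],"rotation":[0,0,0]}]'
python3 - <<'E'
from h import *
goal([.492,.2535,.02],95.4)
E
```

```text
clock: 19.62
position: [0.4967, 0.2302, 0.1379]
orientation: [2.124, 2.306, 0.003]
contact_force: [-0.3, -0.6, -0.5]
opening: 1.0
at [0.4967 0.2302 0.1379] phi 94.72 | travel [ 0.0241 -0.0034  0.1178] rot [ 0.0058  0.0037 -0.0118]
```

```bash
python3 -m pendant '[{"travel":[0.02,-0.003,0],"rotation":[0.006,0.004,-0.012]},{"travel":[0,0,0.04],"rotation":[0,0,0]},{"travel":[0,0,0.02],"rotation":[0,0,0]},{"travel":[0,0,0],"rotation":[0,0,0]}]'
python3 - <<'E'
from h import *
goal([.492,.2535,.02],95.4)
E
```

```text
clock: 20.12
position: [0.4975, 0.248, 0.0776]
orientation: [2.12, 2.313, 0.008]
contact_force: [0.4, 0.2, -0.6]
opening: 0.997
at [0.4975 0.248  0.0776] phi 94.98 | travel [ 0.0059 -0.0054  0.0575] rot [ 0.0067 -0.0004 -0.0074]
```

```bash
python3 -m pendant '[{"travel":[0.006,-0.0065,0],"rotation":[0.006,0,-0.007]},{"travel":[0,0,0.03],"rotation":[0,0,0]},{"travel":[0,0,0.02],"rotation":[0,0,0]},{"travel":[0,0,0],"rotation":[0,0,0]}]'
python3 - <<'E'
from h import *
goal([.492,.2535,.02],95.4); snap("wrist","w22")
E
```

```text
clock: 20.62
position: [0.4932, 0.2554, 0.0303]
orientation: [2.114, 2.321, 0.011]
contact_force: [-0.3, -0.1, 0.3]
opening: 1.002
at [0.4932 0.2554 0.0303] phi 95.35 | travel [-0.0018 -0.0014  0.0103] rot [ 0.0066 -0.0036 -0.0009]
```

View pics/w22.png

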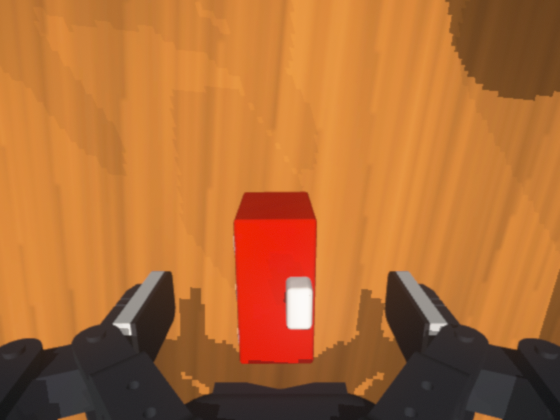

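Red block centred between the pads. Finish the descent, grip.

```bash
python3 -m pendant '[{"travel":[-0.002,-0.0015,0.010],"rotation":[0.006,-0.003,0]},{"travel":[0,0,0],"rotation":[0,0,0]}]'
python3 -m pendant '[{"travel":[0,0,0],"rotation":[0,0,0]},{"travel":[0,0,0],"rotation":[0,0,0]},{"travel":[0,0,0],"rotation":[0,0,0]},{"travel":[0,0,0],"rotation":[0,0,0]},{"travel":[0,0,0],"rotation":[0,0,0]},{"travel":[0,0,0],"rotation":[0,0,0]}]' -1 40
python3 - <<'E'
from h import *
goal([.492,.2535,.02],95.4)
E
```

```text
clock: 20.92
position: [0.4934, 0.254, 0.0222]
orientation: [2.114, 2.322, 0.007]
contact_force: [0.4, -0.4, -0.4]
opening: 1.0
clock: 21.68
position: [0.4938, 0.2542, 0.0232]
orientation: [2.114, 2.322, 0.009]
contact_force: [-0.8, -0.1, 0.8]
opening: 0.365
at [0.4938 0.2542 0.0232] phi 95.36 | travel [-0.0006 -0.0019  0.0032] rot [ 0.0054 -0.0026 -0.0006]
```

```bash
python3 -m pendant '[{"travel":[0,0,-0.02],"rotation":[0,0,0]},{"travel":[0,0,-0.04],"rotation":[0.005,-0.002,0]},{"travel":[-0.02,0,-0.04],"rotation":[0,0,0.04]},{"travel":[-0.045,0.006,0],"rotation":[0,0,0.06]},{"travel":[-0.05,0.009,0],"rotation":[0,0,0.06]},{"travel":[-0.05,0.010,0],"rotation":[0,0,0.06]},{"travel":[-0.05,0.012,0],"rotation":[0,0,0]},{"travel":[-0.04,0.01,0],"rotation":[0,0,0]},{"travel":[0,0,0],"rotation":[0,0,0]}]'
python3 - <<'E'
from h import *
goal([.5425,-.0387,.08],82.5)
E
```

```text
clock: 22.8
position: [0.529, -0.0085, 0.1239]
orientation: [-2.358, -2.075, 0.005]
contact_force: [0.3, 0.6, -1.2]
opening: 0.365
at [ 0.529  -0.0085  0.1239] phi 82.7 | travel [-0.0282  0.0173  0.0439] rot [-0.0025  0.002   0.0034]
```

```bash
python3 -m pendant '[{"travel":[-0.026,0.012,0.02],"rotation":[-0.002,0.002,0.003]},{"travel":[0,0,0.025],"rotation":[0,0,0]},{"travel":[0,0,0],"rotation":[0,0,0]}]'
python3 - <<'E'
from h import *
goal([.5425,-.0387,.08],82.5); snap("wrist","w23")
E
```

```text
clock: 23.18
position: [0.5372, -0.0331, 0.0771]
orientation: [-2.355, -2.073, -0.0]
contact_force: [0.6, -0.1, -1.7]
opening: 0.363
at [ 0.5372 -0.0331  0.0771] phi 82.7 | travel [-0.0048  0.006  -0.0029] rot [-0.0028 -0.0028  0.0034]
```

View pics/w23.png

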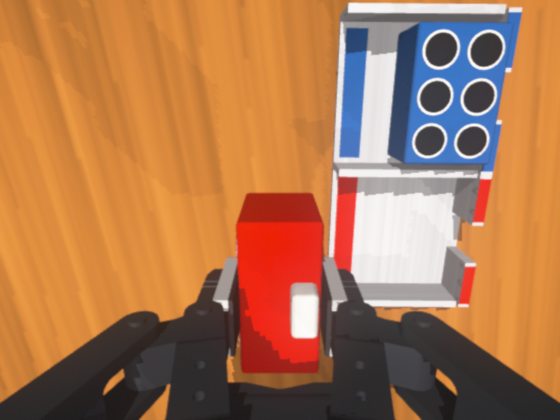

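```bash
python3 -m pendant '[{"travel":[-0.005,0.003,0],"rotation":[-0.003,-0.003,0.003]},{"travel":[0,0,0.025],"rotation":[0,0,0]},{"travel":[0,0,0.018],"rotation":[0,0,0]},{"travel":[0,0,0],"rotation":[0,0,0]}]'
python3 - <<'E'
from h import *
goal([.5425,-.0387,.0235],82.5); snap("wrist","w24")
i=cv2.imread("pics/w24.png"); cv2.imwrite("pics/w24z.png",cv2.resize(i[140:365,260:560],(800,600),interpolation=cv2.INTER_CUBIC))
E
```

```text
clock: 23.72
position: [0.5443, -0.0379, 0.0377]
orientation: [2.352, 2.071, 0.01]
contact_force: [0.1, -0.3, -1.4]
opening: 0.364
at [ 0.5443 -0.0379  0.0377] phi 82.72 | travel [-0.001  -0.0018  0.0142] rot [0.0104 0.0007 0.0039]
```

View pics/w24z.png

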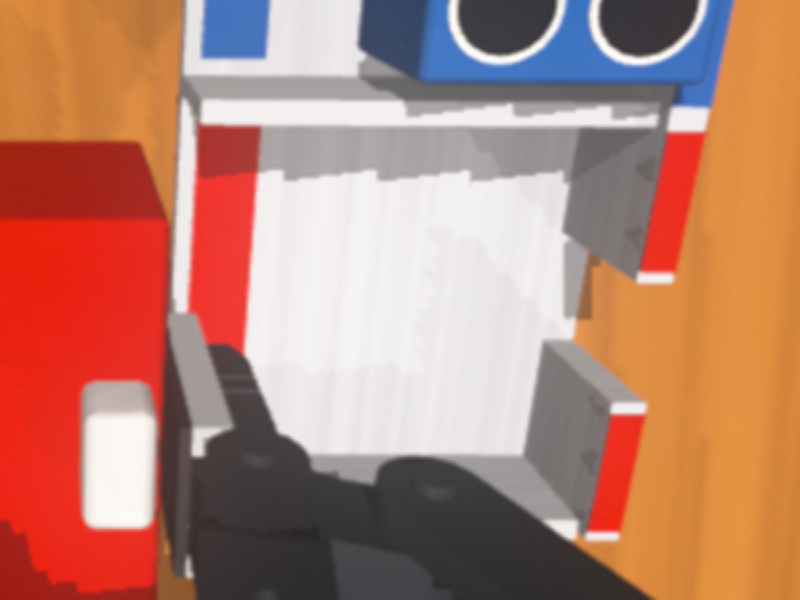

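Run:
```python
from h import *
s=np.load("pics/w24.npz"); q,r=tool()
k=lambda L:np.array(L)/2.6667+[260,140]
f=lambda L,z:(lambda a:(a.round(4).tolist(),a.mean(0).round(4)))(r.inv().apply(plane(s,k(L),z)-q)[:,:2])
print("notch top",f([(637,282),(610,402)],.03))
print("notch floor",f([(565,235),(545,342)],.005))
print("tab",f([(87,415),(155,415),(153,528),(87,528)],q[2]-.0232+.054))
print("sill",f([(178,130),(174,310)],.005))
```

```text
notch top ([[0.0106, 0.0989], [-0.0123, 0.0982]], array([-0.0008,  0.0986]))
notch floor ([[0.0099, 0.0995], [-0.0131, 0.099]], array([-0.0016,  0.0993]))
tab ([[0.0089, 0.0042], [0.0088, 0.0131], [-0.0085, 0.0134], [-0.0085, 0.0044]], array([0.0002, 0.0088]))
sill ([[0.0311, 0.0232], [-0.0057, 0.0238]], array([0.0127, 0.0235]))
```

```bash
python3 -m pendant '[{"travel":[-0.0015,0,0.006],"rotation":[0.010,0,0.001]},{"travel":[0,0,0.006],"rotation":[0,0,0]},{"travel":[0,0.004,0],"rotation":[0,0,0]},{"travel":[0,0,0],"rotation":[0,0,0]}]'
python3 -m pendant '[{"travel":[0,0.003,0],"rotation":[0,0,0]},{"travel":[0,0,0],"rotation":[0,0,0]}]'
python3 -m pendant '[{"travel":[0,0.003,0],"rotation":[0,0,0]},{"travel":[0,0,0],"rotation":[0,0,0]}]'
```

```text
clock: 24.28
position: [0.5507, -0.0402, 0.0277]
orientation: [2.355, 2.073, 0.004]
contact_force: [0.4, -1.8, -1.0]
opening: 0.365
clock: 24.52
position: [0.552, -0.0402, 0.0275]
orientation: [2.358, 2.075, 0.002]
contact_force: [-1.1, -0.4, -1.4]
opening: 0.365
clock: 24.78
position: [0.5521, -0.0402, 0.0272]
orientation: [-2.356, -2.072, 0.003]
contact_force: [-0.1, -0.3, -1.0]
opening: 0.363
```

```bash
python3 -m pendant '[{"travel":[0,-0.001,0.004],"rotation":[-0.004,0,0]},{"travel":[0,0,0.001],"rotation":[0,0,0]},{"travel":[0,0,0],"rotation":[0,0,0]}]'
python3 - <<'E'
from h import *
goal([.552,-.0402,.0232],82.5); snap("wrist","w25")
i=cv2.imread("pics/w25.png"); cv2.imwrite("pics/w25z.png",cv2.resize(i[140:365,260:560],(800,600),interpolation=cv2.INTER_CUBIC))
E
```

```text
clock: 25.15
position: [0.552, -0.0402, 0.0233]
orientation: [2.359, 2.074, 0.006]
contact_force: [-1.3, 0.0, -2.5]
opening: 0.363
at [ 0.552  -0.0402  0.0233] phi 82.64 | travel [ 0.     -0.      0.0001] rot [ 0.0029 -0.0024  0.0024]
```

View pics/w25z.png

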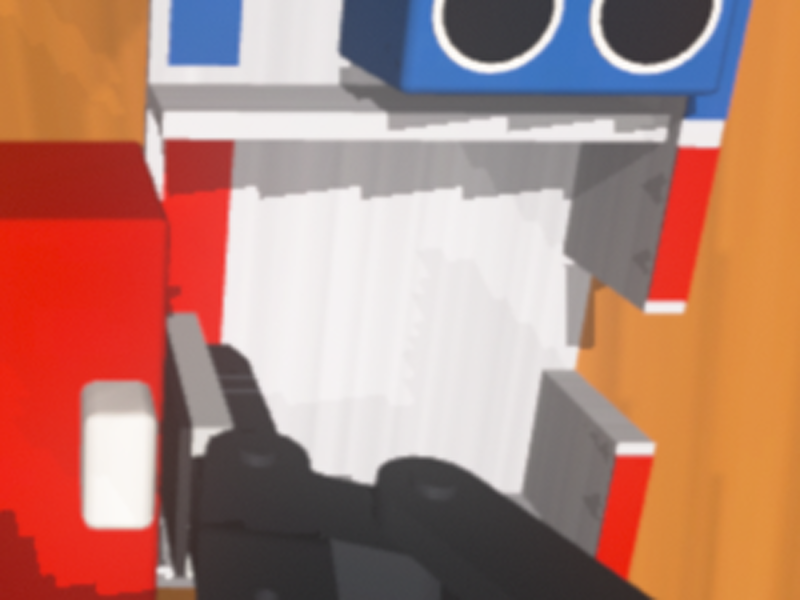

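```bash
python3 - <<'E'
from h import *
s=np.load("pics/w25.npz"); q,r=tool()
k=lambda L:np.array(L)/2.6667+[260,140]
f=lambda L,z:(lambda a:(a.round(4).tolist(),a.mean(0).round(4)))(r.inv().apply(plane(s,k(L),z)-q)[:,:2])
print("notch top",f([(644,311),(614,443)],.03))
print("notch floor",f([(567,260),(545,371)],.005))
E
python3 -m pendant '[{"travel":[0,0,0],"rotation":[0,0,0]},{"travel":[0,0,0],"rotation":[0,0,0]},{"travel":[0,0,0],"rotation":[0,0,0]}]' 0.3
python3 -m pendant '[{"travel":[0,0,-0.03],"rotation":[0,0,0]},{"travel":[0,0,-0.05],"rotation":[0,0,0]},{"travel":[0,-0.02,-0.01],"rotation":[0,0,0]},{"travel":[0,-0.04,0],"rotation":[0,0,0]},{"travel":[0,0,0],"rotation":[0,0,0]}]'
python3 - <<'E'
from h import *
goal([.4935,-.0324,.038],82.5)
E
```

```text
notch top ([[0.0122, 0.0914], [-0.011, 0.0907]], array([0.0006, 0.0911]))
notch floor ([[0.0107, 0.0926], [-0.0115, 0.0919]], array([-0.0004,  0.0922]))
clock: 25.58
position: [0.5554, -0.0409, 0.0236]
orientation: [2.354, 2.071, 0.01]
contact_force: [0.1, -1.2, 1.3]
opening: 0.653
clock: 26.2
position: [0.4965, -0.0336, 0.1159]
orientation: [2.351, 2.069, 0.014]
contact_force: [0.1, -0.0, 0.5]
opening: 0.651
at [ 0.4965 -0.0336  0.1159] phi 82.7 | travel [ 0.0008 -0.0042  0.0778] rot [0.0135 0.0002 0.0035]
```

```bash
python3 -m pendant '[{"travel":[0.001,0,0.035],"rotation":[0.013,0,0.003]},{"travel":[0,0,0.03],"rotation":[0,0,0]},{"travel":[0,0,0.008],"rotation":[0,0,0]},{"travel":[0,0,0],"rotation":[0,0,0]}]' -1
python3 - <<'E'
from h import *
goal([.5253,-.0367,.037],82.5)
snap("wrist","w26")
E
```

```text
clock: 26.7
position: [0.5034, -0.033, 0.0423]
orientation: [2.355, 2.068, 0.009]
contact_force: [0.7, -0.4, 1.2]
opening: -0.001
at [ 0.5034 -0.033   0.0423] phi 82.57 | travel [-0.0008  0.0222  0.0055] rot [0.0094 0.0002 0.0012]
```

View pics/w26.png

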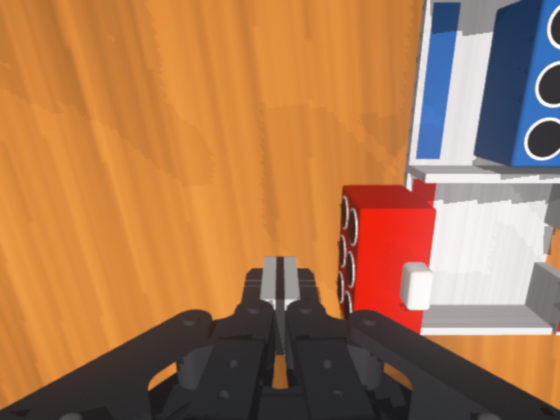

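Red stands upright at the sill, centred on its bay. Approach to contact, then arc.

```bash
python3 -m pendant '[{"travel":[-0.001,0.012,0.005],"rotation":[0.009,0,0]},{"travel":[0,0.006,0],"rotation":[0,0,0]},{"travel":[0,0,0],"rotation":[0,0,0]}]'
python3 - <<'E'
from h import *
goal([.529,-.0375,.037],82.5)
E
```

```text
clock: 27.12
position: [0.525, -0.0369, 0.0394]
orientation: [2.357, 2.071, 0.005]
contact_force: [0.2, -1.2, 0.4]
opening: 0.002
at [ 0.525  -0.0369  0.0394] phi 82.6 | travel [-0.0001  0.004   0.0024] rot [0.0054 0.0007 0.0018]
```

```bash
python3 -m pendant '[{"travel":[0,0.001,0.003],"rotation":[0.005,0,0]},{"travel":[0,0.004,-0.001],"rotation":[0,0,0]},{"travel":[0,0.005,-0.003],"rotation":[0,0,0]},{"travel":[0,0.005,-0.003],"rotation":[0,0,0]}]'
python3 - <<'E'
from h import *
goal([.529,-.0375,.037],82.5);snap("wrist","w27")
E
```

```text
clock: 27.62
position: [0.5351, -0.0382, 0.0441]
orientation: [-2.354, -2.067, 0.007]
contact_force: [-1.4, 0.3, 1.6]
opening: 0.002
at [ 0.5351 -0.0382  0.0441] phi 82.57 | travel [-0.0002 -0.006   0.0072] rot [-0.009  -0.0023  0.0012]
```

View pics/w27.png

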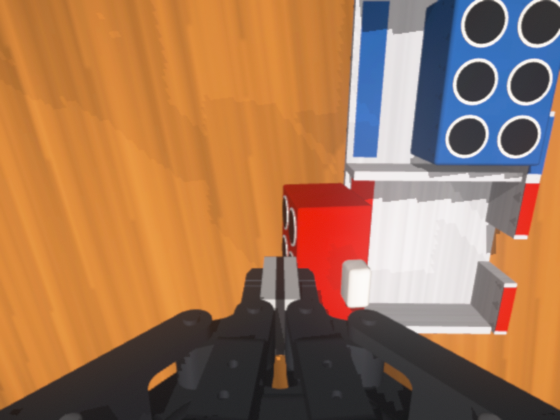

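```bash
python3 -m pendant '[{"travel":[0,0.006,-0.001],"rotation":[-0.004,-0.002,0]},{"travel":[0,0.006,-0.002],"rotation":[0,0,0]},{"travel":[0,0.006,-0.002],"rotation":[0,0,0]}]'
python3 - <<'E'
from h import *
goal([.529,-.0375,.037],82.5);snap("wrist","w28")
E
```

```text
clock: 28.05
position: [0.5556, -0.0408, 0.0498]
orientation: [-2.359, -2.072, 0.002]
contact_force: [0.4, 0.2, 0.2]
opening: -0.002
at [ 0.5556 -0.0408  0.0498] phi 82.58 | travel [-0.0001 -0.0267  0.0129] rot [-0.002   0.0002  0.0014]
```

View pics/w28.png

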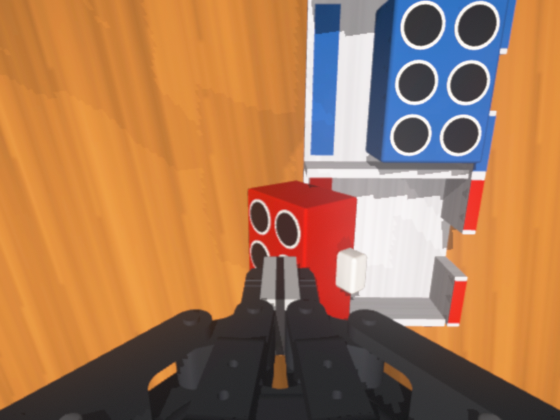

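```bash
python3 -m pendant '[{"travel":[0,0.006,-0.001],"rotation":[0,0,0]},{"travel":[0,0.006,-0.001],"rotation":[0,0,0]},{"travel":[0,0.003,0],"rotation":[0,0,0]},{"travel":[0,0,-0.02],"rotation":[0,0,0]},{"travel":[0,-0.04,0],"rotation":[0,0,0]},{"travel":[0,-0.03,0],"rotation":[0,0,0]},{"travel":[0,0,0],"rotation":[0,0,0]}]'
python3 - <<'E'
from h import *
goal([.5,-.033,.018],82.5);snap("wrist","w29")
i=cv2.imread("pics/w29.png"); cv2.imwrite("pics/w29z.png",cv2.resize(i[140:390,260:560],(720,600),interpolation=cv2.INTER_CUBIC))
E
```

```text
clock: 28.98
position: [0.5047, -0.0344, 0.0758]
orientation: [2.357, 2.071, 0.005]
contact_force: [-0.5, 0.4, -0.3]
opening: 0.004
at [ 0.5047 -0.0344  0.0758] phi 82.6 | travel [ 0.0008 -0.0051  0.0577] rot [0.0053 0.0007 0.0018]
```

View pics/w29z.png

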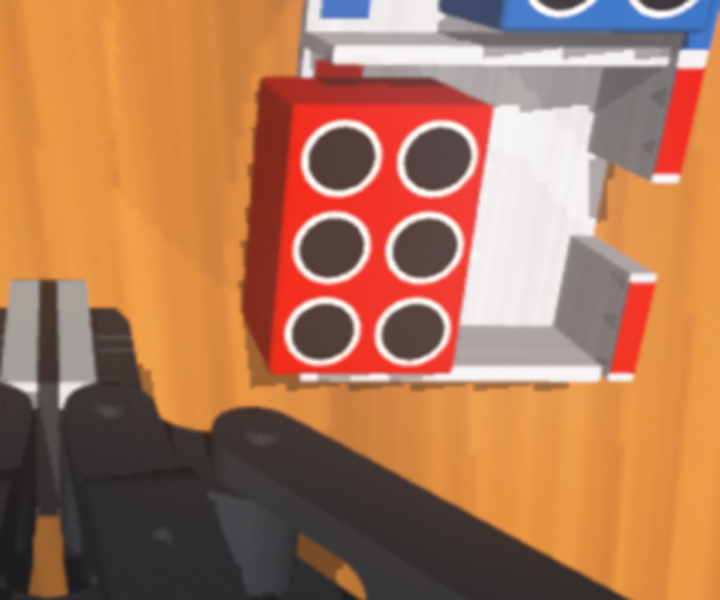

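Run:
```python
from h import *
s=np.load("pics/w29.npz"); q,r=tool()
k=lambda L:np.array(L)/2.4+[260,140]
f=lambda L,z:r.inv().apply(plane(s,k(L),z)-q)[:,:2]
B=f([(292,103),(493,105),(452,373),(268,374)],.037);print("block",B.round(4).tolist(),B.mean(0))
N=f([(653,180),(627,276)],.03);print("notch",N.round(4).tolist(),N.mean(0))
```

```text
block [[0.0326, 0.0505], [0.0321, 0.0938], [-0.033, 0.0939], [-0.0331, 0.0502]] [-0.00034653  0.07208308]
notch [[0.0128, 0.137], [-0.0112, 0.1357]] [0.00076462 0.13634158]
```

```bash
python3 -m pendant '[{"travel":[0,0,0.035],"rotation":[0.005,0,0.001]},{"travel":[0,0,0.02],"rotation":[0,0,0]},{"travel":[0,0.015,0],"rotation":[0,0,0]},{"travel":[0,0.010,0],"rotation":[0,0,0]},{"travel":[0,0,0],"rotation":[0,0,0]}]'
python3 - <<'E'
from h import *
goal([.5835,-.0445,.018],82.5)
E
```

```text
clock: 29.65
position: [0.5448, -0.0393, 0.0236]
orientation: [2.348, 2.065, 0.017]
contact_force: [-0.8, 0.8, -0.7]
opening: -0.002
at [ 0.5448 -0.0393  0.0236] phi 82.66 | travel [-0.0002  0.0389  0.0063] rot [0.018  0.0017 0.0028]
```

```bash
python3 -m pendant '[{"travel":[0,0.006,0.004],"rotation":[0.017,0.002,0.002]},{"travel":[0,0.006,0],"rotation":[0,0,0]},{"travel":[0,0.006,0],"rotation":[0,0,0]},{"travel":[0,0.006,0],"rotation":[0,0,0]},{"travel":[0,0,0],"rotation":[0,0,0]}]'
python3 - <<'E'
from h import *
goal([.5835,-.0445,.018],82.5);snap("wrist","w30")
E
```

```text
clock: 30.28
position: [0.5697, -0.0422, 0.0203]
orientation: [-2.36, -2.072, 0.0]
contact_force: [-0.0, -0.1, 0.2]
opening: -0.001
at [ 0.5697 -0.0422  0.0203] phi 82.58 | travel [-0.0005  0.014   0.0023] rot [-0.0008 -0.0006  0.0014]
```

View pics/w30.png

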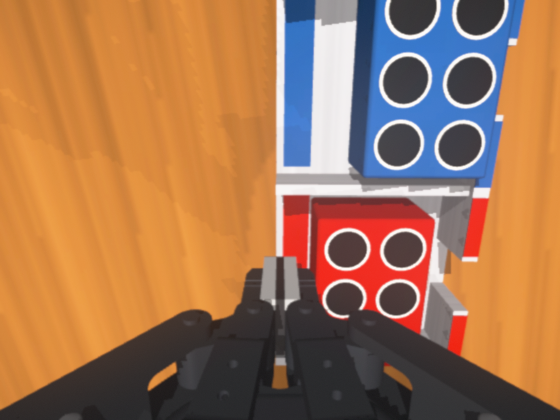

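```bash
python3 -m pendant '[{"travel":[0,0.005,0],"rotation":[0,0,0]},{"travel":[0,0.004,0],"rotation":[0,0,0]},{"travel":[0,0.004,0],"rotation":[0,0,0]},{"travel":[0,0.004,0],"rotation":[0,0,0]}]'
python3 -m pendant '[{"travel":[0,0.004,0],"rotation":[-0.004,0,0]},{"travel":[0,0.004,0],"rotation":[-0.004,0,0]}]'
python3 -m pendant '[{"travel":[0,0.007,0],"rotation":[-0.01,0,0]},{"travel":[0,0.004,0],"rotation":[0,0,0]}]'
python3 - <<'E'
from h import *
goal([.5835,-.0445,.018],82.5);snap("wrist","w31")
i=cv2.imread("pics/w31.png"); cv2.imwrite("pics/w31z.png",cv2.resize(i[140:390,260:560],(720,600),interpolation=cv2.INTER_CUBIC))
E
```

```text
clock: 30.82
position: [0.5847, -0.0441, 0.0203]
orientation: [-2.357, -2.069, 0.003]
contact_force: [-3.0, 1.1, 2.3]
opening: 0.002
clock: 31.08
position: [0.5852, -0.044, 0.0195]
orientation: [-2.351, -2.064, 0.006]
contact_force: [-8.4, 1.6, 7.2]
opening: -0.0
clock: 31.32
position: [0.5849, -0.0438, 0.0185]
orientation: [-2.343, -2.056, 0.012]
contact_force: [-5.3, 1.0, 5.5]
opening: 0.001
at [ 0.5849 -0.0438  0.0185] phi 82.52 | travel [-0.0009 -0.0013  0.0005] rot [-0.0235 -0.0105  0.0005]
```

View pics/w31z.png

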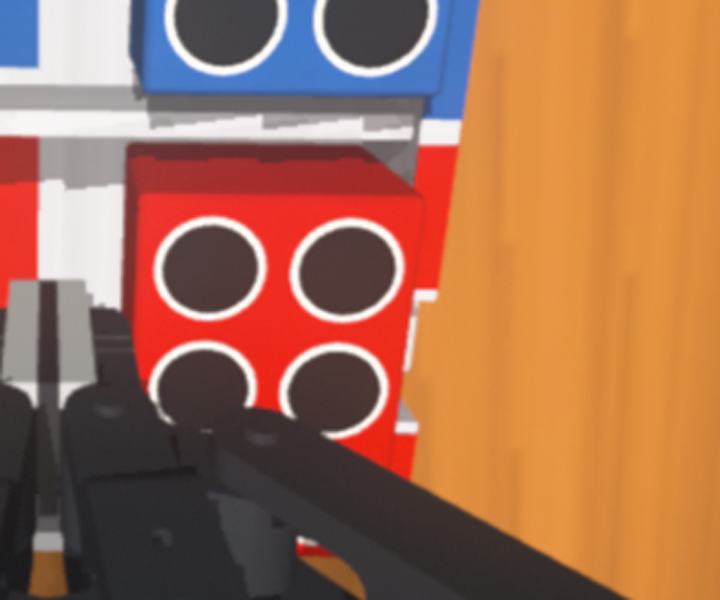

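Red is stopped against the wall with its tab in the notch, abreast of blue. Back off and check both.

```bash
python3 -m pendant '[{"travel":[0,-0.02,0],"rotation":[-0.02,-0.01,0]},{"travel":[0,-0.025,0],"rotation":[0,0,0]},{"travel":[0,-0.025,-0.04],"rotation":[0,0,0]},{"travel":[0,0,-0.05],"rotation":[0,0,0]},{"travel":[-0.03,0,-0.04],"rotation":[0,0,0]},{"travel":[-0.04,0,0],"rotation":[0,0,0]},{"travel":[0,0,0],"rotation":[0,0,0]}]'
python3 - <<'E'
from h import *
snap("wrist","w32"); snap("scene","s32"); snap("side","d32")
i=cv2.imread("pics/s32.png")
cv2.imwrite("pics/s32z.png",cv2.resize(i[170:270,220:380],(800,500),interpolation=cv2.INTER_CUBIC))
i=cv2.imread("pics/w32.png"); cv2.imwrite("pics/w32z.png",cv2.resize(i[0:225,260:560],(800,600),interpolation=cv2.INTER_CUBIC))
E
```

```text
clock: 32.25
position: [0.5131, -0.1071, 0.1541]
orientation: [2.35, 2.065, 0.008]
contact_force: [0.6, -0.3, 0.8]
opening: 0.001
```

View pics/s32z.png

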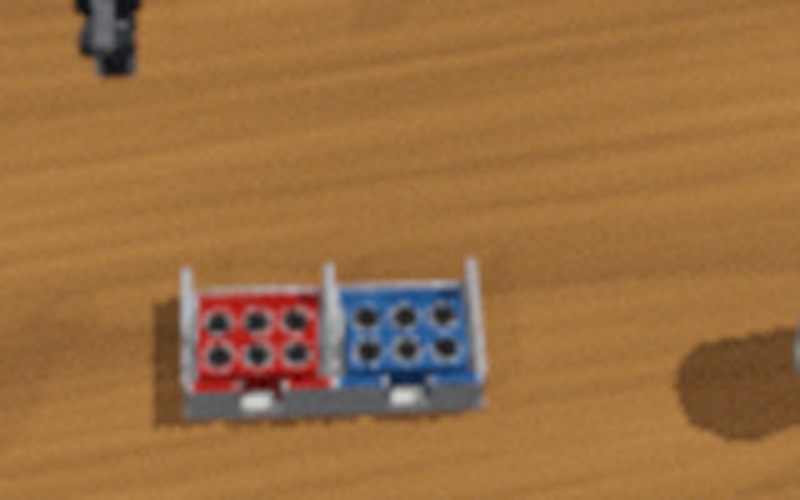

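View pics/w32.png

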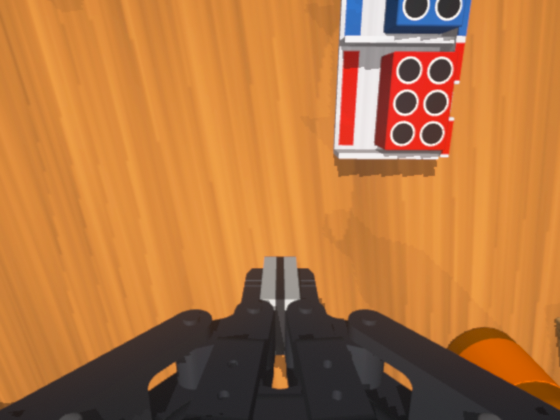

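View pics/d32.png

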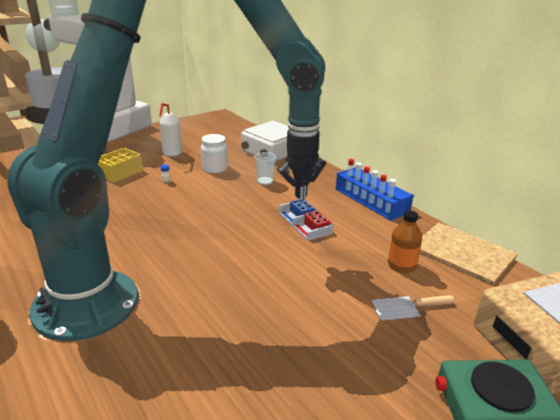

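```bash
python3 -m pendant '[{"travel":[0,0,0],"rotation":[0,0,0]},{"travel":[0,0,0],"rotation":[0,0,0]},{"travel":[0,0,0],"rotation":[0,0,0]},{"travel":[0,0,0],"rotation":[0,0,0]}]' 1
python3 -c "
from bench import env
print(env.close_job())"
```

```text
clock: 32.9
position: [0.513, -0.0996, 0.1511]
orientation: [2.344, 2.083, 0.005]
contact_force: [-0.1, 0.7, -0.7]
opening: 0.847
the job is handed in; nothing more can be done
None
```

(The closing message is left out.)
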